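# Change the whetstones in the drying clamp

### The arm

A 6-joint arm with a two-finger parallel gripper is mounted at the origin on the work surface. World frame = base frame: x ahead of the robot, y to its left, z up, the work surface at z = 0. Lengths are in m, angles in rad, forces in N, time in s.
With the tool pointing down it reaches from about 0.325 to 0.85 m from the base axis. Payload 4.4 kg.
Tool frame: the origin (TCP) lies midway between the tips of the shut fingers; the grasp point (between the pads) lies 19 mm behind it; y points along the fingers, x is the direction in which the jaws open and shut, and the axes are right-handed (so a half turn about y gives the same grasp; the last joint's range is limited). The gripper opens to 94 mm and grips with 3 to 60 N. Pads are 16 mm wide; open, the fingers measure 119 mm over their backs; the gripper's body (75 mm by 177 mm) begins 78 mm behind the grasp point.
Start: joints at [1.063, 0.207, 1.542, -0, 1.393, -0.15], TCP at [0.201, 0.539, 0.205] pointing down, gripper open.
Joint ranges: [-2.73, 2.73], [-0.86, 2.22], [0.23, 2.46], [-1.11, 4.25], [0.08, 2.63], [-2.82, 2.82]. Speed limits (rad/s): [2.79, 2.79, 3.14, 3.14, 3.14, 3.14].

### API

Orientations are given as a 3x3 rotation matrix whose columns are the frame's x, y, z axes.
In Python, from workcell import ctrl gives the robot as it stands. The module is installed in compiled form; this text tells all that it offers.
- The arm moves only by the tool step_arm, never from a script. Its argument "moves" is a list of rows, each a list of 7 numbers: the shift along the tool's x, y, z in m, then the turn, a rotation vector about the tool's x, y, z in rad, then the finger opening in m, from 0 to 0.094. A call has 1 to 5 rows; each row is the pose to reach, as a shift and turn from the pose commanded when the call began, along the tool's axes at that moment; what a row does not reach only later rows make up. A row lasts 1/10 s, in which the tool goes at most 50 mm and 8.59 degrees, less where a joint would pass 70% of its speed; a pose out of reach is approached as far as the arm can. A call with a gripper value outside its range is refused whole. The fingers move at their own pace and stop on an object; "force" is the grip in N (left out, the last holds). Time passes only in rows, so rows that repeat a pose let the fingers close. It gives the time, the measured TCP pose, the force and the opening at its end, in the units of the state.
- ctrl.read_state(): the state, without advancing time (a new reading comes with each control period).
- ctrl.get_image(name): name is "scene" or "top" or "wrist"; returns a dict with "frame" (420x560x3 uint8, red, green, blue), "fx", "fy", "cx", "cy" (pixels), "rvec" (rotation vector, rad) and "tvec" (3), from world to camera coordinates, as OpenCV has them. Camera axes: x right, y down, z forward; pixel columns grow to the right and rows downward; lengths in m; the calibration is good to about 2 mm. A picture is of the moment at which its call begins. There is no depth.
- ctrl.sign_off(): hands the job in, once; it reports no verdict.
The state is a dict: "clock": time; "joint_positions": joint angles; "joint_velocities": joint speeds; "tau": joint torques, N m; "ee_pos": TCP position; "eef_rot": TCP orientation; "force": force on the tool from outside, world axes, zero at the start; "torque": the same for the moment, N m; "width": opening from 0.0 (shut) to 1.0 (fully open).
Only numpy, scipy, OpenCV 4.12 (cv2) and the standard library are available. Lean on these libraries where they do the work, as an engineer would, in place of code of your own. Each camera call takes 0.05 s, during which the arm holds its last target. There are 200 camera calls.

### The job

Wind the stone clamp's bar well back with its crank, take the pale dry whetstone out and stand it on its long edge on the middle of the cork mat, and stand every dark wet whetstone on its long edge in a slot of its own. Only when they are all in, wind the bar up to the stones so that it holds them all against the back stop; leave the other things on the worktop alone.

Things in the scene. Friction and masses are not known exactly. Their poses are not given: they have to be found in the camera images.
- wet1_mid (a point): dark blue-black and brown WET whetstone, a block 120 long (own x) x 36 thick (own y) x 50 high (own z), about 0.42 kg, standing on its long narrow edge on the draining sheet; this point is its centre, 25 above its underside. None if this stone is not there (2 to 4 of the wet stones are there)
- wet2_mid (a point): dark blue-black and brown WET whetstone, a block 120 long (own x) x 36 thick (own y) x 50 high (own z), about 0.42 kg, standing on its long narrow edge on the draining sheet; this point is its centre, 25 above its underside. None if this stone is not there (2 to 4 of the wet stones are there)
- wet3_mid (a point): dark blue-black and brown WET whetstone, a block 120 long (own x) x 36 thick (own y) x 50 high (own z), about 0.42 kg, standing on its long narrow edge on the draining sheet; this point is its centre, 25 above its underside. None if this stone is not there (2 to 4 of the wet stones are there)
- wet4_mid (a point): dark blue-black and brown WET whetstone, a block 120 long (own x) x 36 thick (own y) x 50 high (own z), about 0.42 kg, standing on its long narrow edge on the draining sheet; this point is its centre, 25 above its underside. None if this stone is not there (2 to 4 of the wet stones are there)
- dry1_mid (a point): pale cream and peach DRY whetstone, same size (120 x 36 x 50, same axes) and mass, at the start standing in a slot of the stone clamp behind the closed bar; this point is its centre. Just one of dry1 to dry3 is there, the others are None
- dry2_mid (a point): pale cream and peach DRY whetstone, same size (120 x 36 x 50, same axes) and mass, at the start standing in a slot of the stone clamp behind the closed bar; this point is its centre. Just one of dry1 to dry3 is there, the others are None
- dry3_mid (a point): pale cream and peach DRY whetstone, same size (120 x 36 x 50, same axes) and mass, at the start standing in a slot of the stone clamp behind the closed bar; this point is its centre. Just one of dry1 to dry3 is there, the others are None
- clamp: the stone clamp, a wooden bed fixed to the worktop, with 4 slots side by side, 64 apart, each 41 wide between ribs 16 high, open above; slot floors 10 above the worktop. Own x runs along the slots to the back stop (a wall across the slots' end, face at own x = +90, 56 high), own z up. Origin under the slots' middle. White gearbox with a crank on its own -y side
- slot1 (a point): slot 1 of the stone clamp: point on the slot's centre line, on its floor, 10 above the worktop, 90 short of the back stop's face; axes as the clamp's. The bar's face is 90 from this point towards own -x when fully open, 30 when closed. A stone held against the back stop has its centre at own x = +30
- slot2 (a point): slot 2 of the stone clamp: point on the slot's centre line, on its floor, 10 above the worktop, 90 short of the back stop's face; axes as the clamp's. The bar's face is 90 from this point towards own -x when fully open, 30 when closed. A stone held against the back stop has its centre at own x = +30
- slot3 (a point): slot 3 of the stone clamp: point on the slot's centre line, on its floor, 10 above the worktop, 90 short of the back stop's face; axes as the clamp's. The bar's face is 90 from this point towards own -x when fully open, 30 when closed. A stone held against the back stop has its centre at own x = +30
- slot4 (a point): slot 4 of the stone clamp: point on the slot's centre line, on its floor, 10 above the worktop, 90 short of the back stop's face; axes as the clamp's. The bar's face is 90 from this point towards own -x when fully open, 30 when closed. A stone held against the back stop has its centre at own x = +30
- bar (a joint): how far the clamp's steel bar is wound back, m: 0 = closed, its face 120 from the back stop, just touching stones pushed to the stop; 0.060 = fully open; end stops at -0.001 and 0.060. The bar lies across all four slots, 28 to 54 above the worktop, pushes stones in its way along to the back stop (a few N each) and stays where left
- crank_axis (a point): point on the vertical axis of the crank on the gearbox (100 x 86, 60 high; the axis is at own x = +20, y = -215 of the clamp), as high as the knob's centre. The crank moves the bar 40 per turn: counter-clockwise seen from above opens, clockwise closes; fully open to closed is one and a half turns
- crank_knob (a point): centre of the crank's upright black knob, 20 dia x 40 high, spinning freely at the end of the steel crank arm, 45 from the crank's axis; knob foot 78 and top 118 above the worktop, the arm's top 76. Turning takes about 4 N at the knob
- mat_top (a point): centre of the top face of the cork mat, 150 (own x) x 100 (own y), top 4 above the worktop, fixed
- drainer: grooved aluminium draining sheet, 340 (own x) x 290, thin as foil and let into the worktop, on which the wet stones stand at the start; origin under its centre
- soap: bystander: amber soap bottle, 60 dia x 160; origin at its underside's centre (lying tools: on their length); leave it alone
- mug: bystander: white mug, 80 dia x 90; origin at its underside's centre (lying tools: on their length); leave it alone
- salt: bystander: glass salt jar, 50 dia x 70; origin at its underside's centre (lying tools: on their length); leave it alone
- bowl: bystander: blue bowl, 100 dia x 45; origin at its underside's centre (lying tools: on their length); leave it alone
- pepper: bystander: amber pepper jar, 50 dia x 90; origin at its underside's centre (lying tools: on their length); leave it alone
- dish_brush: bystander: dish brush lying flat, about 220 long; origin at its underside's centre (lying tools: on their length); leave it alone
Things that resemble listed ones, but are neither listed nor needed, are in the scene too. What is shaped like the part that bears wet2_mid but red is not meant.

How it is judged:
By the outcome, as a careful person would: the job done as asked, in the order asked, and still so for the second after the job is handed in, with the robot touching nothing.
Of wet1, wet2, wet3, wet4 only 2 to 4 are there at a start; the rules pass over those that are not, and their reading is None.
Of dry1, dry2, dry3 only 1 to 1 are there at a start; the rules pass over those that are not, and their reading is None.
At some moment in a run one of wet1, wet2, wet3, wet4 may be knocked a few centimetres aside while the robot is not near it.
Once in a run the grip may slacken for a moment while it holds something.
It also fails if it takes over 210 s, if anything falls off the work surface, if the arm or the gripper's body presses on something with over 40 N, if the wrist force passes 120 N, or if a joint passes its speed limit or range.

## Working session

There is one attempt and no reset: what is moved stays moved. The work goes in short steps, Python scripts to look and compute and a tool call to move; the robot and the scene stay as the last step left them, time stands still between calls to the robot, and variables do not carry over. Pictures are saved under pics/ and viewed, about 12 in all and at most 16, crops included, and the job is handed in when it is done.

Besides the shell and the picture viewer there is one more tool, called after "Emit:" as name(argument=value, ...), one argument or row to a line, values as JSON. step_arm: Moves the arm, as the interface text tells. Its arguments: {"type":"object","properties":{"moves":{"type":"array"},"force":{"type":"number"}},"required":["moves"]}

```bash
mkdir -p pics; ls
cat > h.py <<'E'
import numpy as np, cv2, pickle
from workcell import ctrl
def grab(name, save=None):
    d=ctrl.get_image(name); d['R']=cv2.Rodrigues(np.array(d['rvec'],float))[0]; d['t']=np.array(d['tvec'],float).ravel()
    if save: cv2.imwrite('pics/'+save+'.png',cv2.cvtColor(d['frame'],cv2.COLOR_RGB2BGR)); pickle.dump(d,open('pics/'+save+'.pkl','wb'))
    return d
def load(s): return pickle.load(open('pics/'+s+'.pkl','rb'))
def ray(d,uv):
    v=np.array([(uv[0]-d['cx'])/d['fx'],(uv[1]-d['cy'])/d['fy'],1.]); return -d['R'].T@d['t'], d['R'].T@v
def onz(d,uv,z):
    o,v=ray(d,uv); return o+v*(z-o[2])/v[2]
def proj(d,p):
    c=d['R']@np.array(p,float)+d['t']; return np.array([d['fx']*c[0]/c[2]+d['cx'],d['fy']*c[1]/c[2]+d['cy']])
def tri(obs):
    A=np.zeros((3,3));b=np.zeros(3)
    for d,uv in obs:
        o,v=ray(d,uv);v=v/np.linalg.norm(v);P=np.eye(3)-np.outer(v,v);A+=P;b+=P@o
    x=np.linalg.solve(A,b); return x,[np.round(proj(d,x)-uv,1) for d,uv in obs]
E
python3 - <<'E'
from h import *
np.set_printoptions(precision=4,suppress=True)
for n in('scene','top','wrist'):
    d=grab(n,n+'0'); print(n,d['fx'],d['cx'],d['cy'],-d['R'].T@d['t'],d['R'].tolist())
s=ctrl.read_state(); print(s['clock'],s['ee_pos'],s['eef_rot'],s['width'],s['force'])
E
```

```text
pics
scene 532.136315816292 280.0025097444368 210.64233953591224 [ 0.9883 -0.579   1.1925] [[0.7694864813311093, 0.6386619069216352, 0.0012343807716747313], [0.5295846100393989, -0.6369829293880792, -0.5601721953806695], [-0.3569743630263754, 0.4316986406226015, -0.8283752699269283]]
top 418.6575355797263 284.3513549807885 209.34848846650533 [ 0.3211 -0.0031  1.0514] [[-0.04778998958090519, -0.9988499213884927, -0.003866708944134087], [-0.9733623559785345, 0.04743887936523361, -0.2243106700281714], [0.2242361274633804, -0.006956095655786504, -0.9745100163022719]]
wrist 292.7730118292255 277.6795502297171 212.7922209954109 [0.1234 0.5659 0.3821] [[0.3498334464422683, 0.9368100459719769, -0.00187016478071253], [0.8993966759436097, -0.33530226660258955, 0.28046035247918977], [0.2621110052094534, -0.099796431685448, -0.9598637888632645]]
0.15 [0.2006 0.5382 0.2046] [[ 0.3492 -0.0008 -0.937 ]
 [ 0.937  -0.0015  0.3492]
 [-0.0017 -1.      0.0002]] 1.0014673755460681 [ 1.0438 -0.7004 -0.1068]
```

View pics/top0.png

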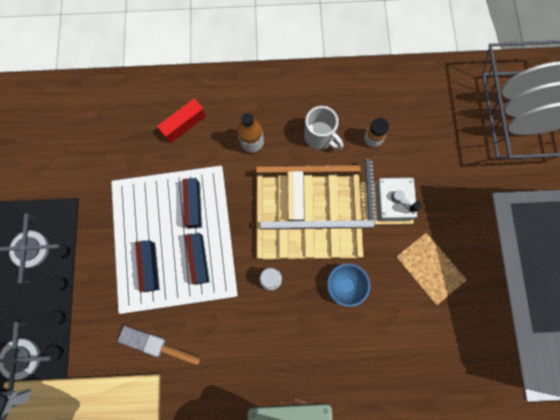

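View pics/scene0.png

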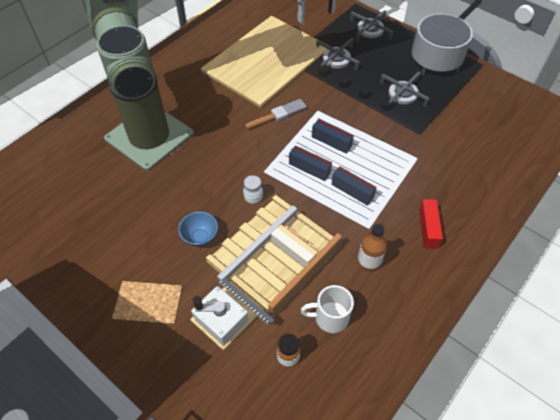

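Run:
```python
from h import *
a=cv2.imread('pics/top0.png')
c1=cv2.resize(a[160:310,110:245],None,fx=2.9,fy=2.9*1,interpolation=cv2.INTER_CUBIC)
c2=cv2.resize(a[155:305,245:470],None,fx=1.8,fy=1.8,interpolation=cv2.INTER_CUBIC)
b=cv2.imread('pics/scene0.png')
c3=cv2.resize(b[105:235,235:425],None,fx=2.1,fy=2.1,interpolation=cv2.INTER_CUBIC)
c4=cv2.resize(b[190:350,105:350],None,fx=1.6,fy=1.6,interpolation=cv2.INTER_CUBIC)
W=np.zeros((600,800,3),np.uint8)
for im,y,x in((c1[:300],0,0),(c2,0,395),(c3,310,0),(c4,330,405)):
    im=im[:600-y,:800-x]; W[y:y+im.shape[0],x:x+im.shape[1]]=im
cv2.imwrite('pics/c.png',W)
t=load('top0');f=t['frame'];hsv=cv2.cvtColor(f,cv2.COLOR_RGB2HSV)
m=np.zeros(f.shape[:2],np.uint8);m[165:310,110:238]=1
for nm,mm in(('dark',(hsv[...,2]<110)),('red',(f[...,0].astype(int)-f[...,2]>25)&(hsv[...,2]<130))):
    n,l,s,c=cv2.connectedComponentsWithStats((mm&(m>0)).astype(np.uint8))
    for i in range(1,n):
        if s[i,4]>40: print(nm,s[i],c[i],np.round(cv2.minAreaRect(np.argwhere(l==i)[:,::-1].astype(np.int32))[1],1))
```

```text
dark [110 165 100  18 796] [144.52135678 169.56281407] [17. 99.]
dark [223 165  15 122 933] [232.55948553 206.51982851] [121.  14.]
dark [182 179  19  49 813] [191.31119311 204.13653137] [48. 18.]
dark [110 187   8 123 504] [111.99603175 264.38690476] [  7. 122.]
dark [184 234  25  50 889] [196.06749156 257.99100112] [49.9 19.7]
dark [136 241  23  51 948] [146.76160338 266.12974684] [49.8 19.5]
dark [155 297  83  13 537] [208.97392924 305.30912477] [82. 12.]
red [ 110  165  107  145 1417] [132.87297107 206.26182075] [144. 106.]
red [222 165  16 125 982] [232.42260692 207.52953157] [124.  15.]
red [183 179   6  48 235] [185.28510638 203.25531915] [47.  5.]
red [185 235  12  49 264] [190.375      258.56060606] [48.9  5.5]
red [135 242   9  49 243] [139.24279835 266.00823045] [48.4  5.2]
red [153 296  85  14 577] [208.04852686 305.13864818] [13. 84.]
```

View pics/c.png

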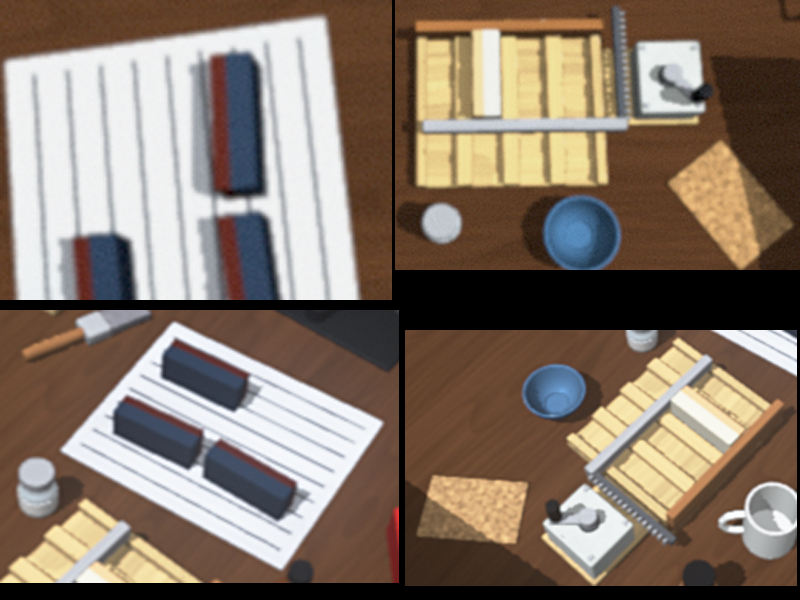

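Run:
```python
from h import *
np.set_printoptions(precision=4,suppress=True)
t=load('top0');s=load('scene0')
# wet stone top-face corners, top view crop (2.9, off 110,160)
T=lambda x,y:(110+x/2.9,160+y/2.9)
A=[onz(t,T(*p),.05) for p in((210,55),(247,52),(252,190),(214,190))]
for n,P in(('A',A),): print(n,np.array(P)[:,:2],[np.round(proj(s,p)) for p in P])
# brown strip centroids at z=.05
for uv in((185.3,203.3),(190.4,258.6),(139.2,266.0)): p=onz(t,uv,.05); print('strip',p,proj(s,p))
# colour masks for white gearbox,cork, knob, back stop, dry
C=lambda x,y:(245+(x-395)/1.8,155+y/1.8)
for n,p,z in(('stopL',(417,22),.056),('stopR',(602,22),.056),('stopLf',(417,33),.056),('stopRf',(604,33),.056),('barL',(424,121),.054),('barR',(628,119),.054),('barLf',(424,132),.054),('barRf',(628,129),.054),('gbTL',(637,42),.06),('gbTR',(699,42),.06),('gbBR',(704,116),.06),('gbBL',(640,117),.06),('knob',(703,91),.118),('hub',(671,73),.076),('dryTL',(475,30),.06),('dryTR',(498,30),.06),('dryBL',(473,115),.06),('dryBR',(499,117),.06),('bedBL',(416,186),.026),('bedBR',(607,186),.026),('m1',(722,140),.004),('m2',(793,226),.004),('m3',(741,269),.004),('m4',(668,183),.004)):
    uv=C(*p); P=onz(t,uv,z); print(n,np.round(uv,1),P,np.round(proj(s,P)))
```

```text
A [[0.6417 0.2404]
 [0.6429 0.2085]
 [0.5215 0.2044]
 [0.5231 0.2362]] [array([375., 186.]), array([369., 194.]), array([331., 172.]), array([339., 165.])]
strip [0.5787 0.2329 0.05  ] [354.4514 175.953 ]
strip [0.4417 0.22   0.05  ] [311.5976 153.9404]
strip [0.4299 0.3419 0.05  ] [334.1712 127.0964]
stopL [257.2 167.2] [0.6613 0.0523 0.056 ] [340. 235.]
stopR [360.  167.2] [ 0.6487 -0.204   0.056 ] [270. 305.]
stopLf [257.2 173.3] [0.6453 0.0528 0.056 ] [335. 232.]
stopRf [361.1 173.3] [ 0.6326 -0.2053  0.056 ] [264. 302.]
barL [261.1 222.2] [0.5213 0.0477 0.054 ] [295. 207.]
barR [374.4 221.1] [ 0.5107 -0.2272  0.054 ] [219. 278.]
barLf [261.1 228.3] [0.5062 0.0482 0.054 ] [291. 204.]
barRf [374.4 226.7] [ 0.497  -0.2259  0.054 ] [216. 275.]
gbTL [379.4 178.3] [ 0.6163 -0.2486  0.06  ] [246. 310.]
gbTR [413.9 178.3] [ 0.6121 -0.3334  0.06  ] [219. 337.]
gbBR [416.7 219.4] [ 0.5087 -0.328   0.06  ] [188. 307.]
gbBL [381.1 220. ] [ 0.5115 -0.2422  0.06  ] [215. 282.]
knob [416.1 205.6] [ 0.5301 -0.3116  0.118 ] [197. 297.]
hub [398.3 195.6] [ 0.5662 -0.2857  0.076 ] [219. 306.]
dryTL [289.4 171.7] [ 0.6444 -0.0274  0.06  ] [315. 252.]
dryTR [302.2 171.7] [ 0.6429 -0.0591  0.06  ] [307. 260.]
dryBL [288.3 218.9] [ 0.5251 -0.0187  0.06  ] [280. 223.]
dryBR [302.8 220. ] [ 0.5207 -0.0534  0.06  ] [270. 231.]
bedBL [256.7 258.3] [0.4374 0.0631 0.026 ] [274. 193.]
bedBR [362.8 258.3] [ 0.4249 -0.1961  0.026 ] [204. 255.]
m1 [426.7 232.8] [ 0.4838 -0.3675  0.004 ] [172. 322.]
m2 [466.1 280.6] [ 0.3603 -0.4498  0.004 ] [111. 316.]
m3 [437.2 304.4] [ 0.3065 -0.3712  0.004 ] [121. 280.]
m4 [396.7 256.7] [ 0.4272 -0.2852  0.004 ] [180. 284.]
```

```bash
cat >> h.py <<'E'
np.set_printoptions(precision=4,suppress=True)
def wrap(a): return (a+np.pi)%(2*np.pi)-np.pi
def cur():
    s=ctrl.read_state(); R=np.array(s['eef_rot']); return np.r_[s['ee_pos'],np.arctan2(R[1,0],R[0,0])],R,s
def row(p,q):
    "row that takes an upright tool from pose p to q, both (x,y,z,yaw)"
    d=q[:3]-p[:3]; a=p[3]; c,s=np.cos(a),np.sin(a)
    return np.round([d[0]*c+d[1]*s,-d[2],-d[0]*s+d[1]*c,0,-wrap(q[3]-a),0],4)
def plan(*targets,p=None):
    "targets (x,y,z,yaw_deg); prints one repeated row for each call"
    if p is None: p=cur()[0]
    for t in targets:
        t=np.r_[t[:3],np.radians(t[3])].astype(float)
        n=max(1,int(np.ceil(max(np.linalg.norm(t[:3]-p[:3])/.245,abs(wrap(t[3]-p[3]))/np.radians(42.5)))))
        s=p.copy()
        for k in range(1,n+1):
            q=s+(t-s)*k/n; q[3]=s[3]+wrap(t[3]-s[3])*k/n
            print(k,'/',n,row(p,q).tolist()); p=q
    return p
E
python3 - <<'E'
from h import *
p,R,s=cur(); print(p,R.tolist(),s['joint_positions'])
plan((.53,-.31,.205,-93))
E
```

```text
[0.2006 0.5382 0.2046 1.214 ] [[0.34924641999785766, -0.0008122844084341715, -0.9370305642361513], [0.9370293327795776, -0.0015356945473575154, 0.3492472922628278], [-0.001722680858397706, -0.99999849091701, 0.00022479849438747625]] [ 1.0635  0.2072  1.5426 -0.      1.3935 -0.1505]
1 / 4 [-0.1699, -0.0001, -0.1512, 0.0, 0.7093, 0.0]
2 / 4 [-0.0305, -0.0001, -0.2254, 0.0, 0.7093, 0.0]
3 / 4 [0.1237, -0.0001, -0.1909, 0.0, 0.7093, 0.0]
4 / 4 [0.2182, -0.0001, -0.0643, 0.0, 0.7093, 0.0]
```

Candidates in the top picture:
- **Wet stones:** dark blocks at (191,204), (196,258) and (147,266). The red block at (181,120) is a decoy.
- **Dry stone:** pale block at (297,195).
- **Crank knob:** black, at (416,206). Both jars are ruled out.

The crops above confirm these choices. I'm moving to the crank first.

Emit:
step_arm(
  moves=[
    [-0.17,0,-0.151,0,0.709,0,0.094],
    [-0.17,0,-0.151,0,0.709,0,0.094],
    [-0.17,0,-0.151,0,0.709,0,0.094],
    [-0.17,0,-0.151,0,0.709,0,0.094],
    [-0.17,0,-0.151,0,0.709,0,0.094],
  ],
)

```text
clock: 0.65
ee_pos: [0.2832, 0.3238, 0.205]
eef_rot: [[0.879, -0.0, -0.478], [0.478, -0.001, 0.879], [-0.001, -1.0, -0.001]]
force: [-0.3, 1.1, 0.3]
width: 1.001
```

Emit:
step_arm(
  moves=[
    [-0.03,0,-0.225,0,0.709,0,0.094],
    [-0.03,0,-0.225,0,0.709,0,0.094],
    [-0.03,0,-0.225,0,0.709,0,0.094],
    [-0.03,0,-0.225,0,0.709,0,0.094],
    [-0.03,0,-0.225,0,0.709,0,0.094],
  ],
)

```text
clock: 1.15
ee_pos: [0.3662, 0.1124, 0.2055]
eef_rot: [[0.978, 0.001, 0.211], [-0.211, -0.001, 0.978], [0.001, -1.0, -0.001]]
force: [0.7, -0.4, -0.2]
width: 0.999
```

Emit:
step_arm(
  moves=[
    [0.124,0,-0.191,0,0.709,0,0.094],
    [0.124,0,-0.191,0,0.709,0,0.094],
    [0.124,0,-0.191,0,0.709,0,0.094],
    [0.124,0,-0.191,0,0.709,0,0.094],
    [0.124,0,-0.191,0,0.709,0,0.094],
  ],
)

```text
clock: 1.65
ee_pos: [0.449, -0.1003, 0.2054]
eef_rot: [[0.605, 0.0, 0.796], [-0.796, -0.001, 0.605], [0.001, -1.0, -0.0]]
force: [0.5, -0.3, 0.3]
width: 1.004
```

Emit:
step_arm(
  moves=[
    [0.218,0,-0.064,0,0.709,0,0.094],
    [0.218,0,-0.064,0,0.709,0,0.094],
    [0.218,0,-0.064,0,0.709,0,0.094],
    [0.218,0,-0.064,0,0.709,0,0.094],
    [0.218,0,-0.064,0,0.709,0,0.094],
  ],
)

```text
clock: 2.15
ee_pos: [0.5313, -0.3121, 0.2047]
eef_rot: [[-0.059, -0.0, 0.998], [-0.998, -0.001, -0.059], [0.001, -1.0, -0.0]]
force: [-0.1, -0.4, 1.4]
width: 1.003
```

Calls made together in one batch run in order, and the arm tracks well. Next I look from the wrist.

Run:
```python
from h import *
d=grab('wrist','w1'); p=cur()[0]; print(p, -d['R'].T@d['t'])
for q in((.562,-.287,.076),(.5301,-.3116,.118),(.5301,-.3116,.078),(.394,-.368,.004)): print(q,proj(d,q))
a=cv2.imread('pics/w1.png');cv2.imwrite('pics/w1b.png',cv2.resize(a,(784,588)))
```

```text
[ 0.532  -0.3151  0.2045 -1.6341] [ 0.6123 -0.318   0.3824]
(0.562, -0.287, 0.076) [250.9678 179.0362]
(0.5301, -0.3116, 0.118) [275.904  218.4016]
(0.5301, -0.3116, 0.078) [276.0916 207.3433]
(0.394, -0.368, 0.004) [320.9842 282.4111]
```

View pics/w1b.png

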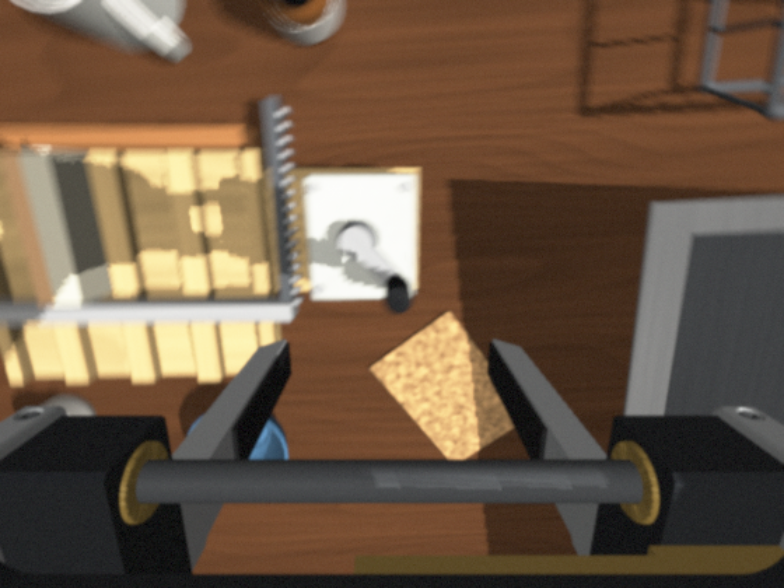

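Run:
```python
from h import *
w=load('w1');t=load('top0');s=load('scene0')
for d,r in((w,(190,230,265,300)),(t,(192,218,404,428)),(s,(288,318,184,208))):
    f=d['frame'][r[0]:r[1],r[2]:r[3]].max(2)
    n,l,st,c=cv2.connectedComponentsWithStats((f<60).astype(np.uint8))
    for i in range(1,n):
        if st[i,4]>15: print(st[i]+[r[2],r[0],0,0,0],c[i]+[r[2],r[0]], onz(d,c[i]+[r[2],r[0]],.098))
print(onz(w,(284.3,214.5),.118),onz(w,(252,172),.076))
# gearbox top corners in wrist, z .06
P=np.array([onz(w,(x/1.4,y/1.4),.06) for x,y in((302,174),(417,172),(416,298),(311,299))]);print(P,P.mean(0))
# stop face front top edge, z .056 ; mat corners
for x,y in((20,147),(255,147)): print('stop',onz(w,(x/1.4,y/1.4),.056))
for x,y in((370,370),(449,311)): print('mat',onz(w,(x/1.4,y/1.4),.004))
```

```text
[277 198  15  25 293] [283.4915 210.2833] [ 0.532  -0.3193  0.098 ]
[422 192   6  21  74] [425.473  199.7838] [ 0.5473 -0.3417  0.098 ]
[409 201  12  11  76] [415.1974 206.5658] [ 0.5322 -0.3157  0.098 ]
[194 297   9  13  82] [197.6098 302.7317] [ 0.5336 -0.3158  0.098 ]
[ 0.5335 -0.3197  0.118 ] [ 0.5693 -0.2887  0.076 ]
[[ 0.6195 -0.2532  0.06  ]
 [ 0.6158 -0.3397  0.06  ]
 [ 0.5173 -0.3349  0.06  ]
 [ 0.5215 -0.249   0.06  ]] [ 0.5685 -0.2942  0.06  ]
stop [ 0.6514 -0.044   0.056 ]
stop [ 0.641  -0.2196  0.056 ]
mat [ 0.4276 -0.2882  0.004 ]
mat [ 0.4857 -0.3693  0.004 ]
```

Emit:
step_arm(
  moves=[
    [0.002,0.05,0,0,0,0,0.094],
    [0.002,0.1,0,0,0,0,0.094],
    [0.002,0.118,0,0,0,0,0.094],
    [0.002,0.118,0,0,0,0,0.094],
    [0.002,0.118,0,0,0,0,0.05],
  ],
  force=20,
)

```text
clock: 2.7
ee_pos: [0.531, -0.3104, 0.0877]
eef_rot: [[-0.051, 0.0, 0.999], [-0.999, 0.0, -0.051], [-0.0, -1.0, 0.0]]
force: [0.7, -0.9, -1.0]
width: 0.948
```

Emit:
step_arm(
  moves=[
    [0,0,0,0,0,0,0.01],
    [0,0,0,0,0,0,0.01],
    [0,0,0,0,0,0,0.01],
    [0,0,0,0,0,0,0.01],
    [0,0,0,0,0,0,0.01],
  ],
)

```text
clock: 3.2
ee_pos: [0.531, -0.3106, 0.088]
eef_rot: [[-0.051, 0.001, 0.999], [-0.999, -0.001, -0.051], [0.001, -1.0, 0.001]]
force: [-1.3, -0.4, -0.0]
width: 0.523
```

Run:
```python
from h import *
p,R,s=cur(); print(p,s['force'],s['width']*94,s['torque'])
```

```text
[ 0.531  -0.3106  0.088  -1.6219] [-1.2533 -0.4476 -0.0318] 49.20821459990152 [-0.0066  0.1273 -0.0499]
```

Emit:
step_arm(
  moves=[
    [0.005,0.002,0,0,0,0,0.01],
    [0.005,0.002,0,0,0,0,0.01],
    [0.005,0.002,0,0,0,0,0.01],
    [0.005,0.002,0,0,0,0,0.01],
    [0.005,0.002,0,0,0,0,0.01],
  ],
)

```text
clock: 3.7
ee_pos: [0.5304, -0.3157, 0.0853]
eef_rot: [[-0.051, -0.0, 0.999], [-0.999, -0.0, -0.051], [0.0, -1.0, -0.0]]
force: [-0.1, -1.3, -0.7]
width: 0.212
```

Run:
```python
from h import *
p,R,s=cur(); print(p,s['force'],s['width']*94,s['torque'])
```

```text
[ 0.5304 -0.3157  0.0853 -1.622 ] [-0.112  -1.2927 -0.6612] 19.89931181715958 [-0.2179  0.2222  0.0096]
```

```bash
cat >> h.py <<'E'
def crank(axis,knob,steps,n):
    "rows (shift x,z in tool axes) turning the knob about axis by steps deg, n calls of 5 rows"
    a=cur()[0][3]; c,s=np.cos(a),np.sin(a); v=np.array(knob)-axis; th=np.arctan2(v[1],v[0])
    for k in range(n):
        o=.045*np.array([np.cos(th),np.sin(th)])
        for i in range(5):
            th+=np.radians(steps); d=.045*np.array([np.cos(th),np.sin(th)])-o
            print(np.round([d@[c,s],0,d@[-s,c]],4).tolist(),end=' ')
        print()
E
python3 -c "
from h import *
crank(np.array([.567,-.288]),[.5325,-.316],20,1)"
```

```text
[0.0096, 0.0, 0.0123] [0.0145, 0.0, 0.0272] [0.0139, 0.0, 0.0428] [0.0081, 0.0, 0.0573] [-0.0024, 0.0, 0.0689]
```

Emit:
step_arm(
  moves=[
    [0.0096,0,0.0123,0,0,0,0.01],
    [0.0145,0,0.0272,0,0,0,0.01],
    [0.0139,0,0.0428,0,0,0,0.01],
    [0.008,0,0.0573,0,0,0,0.01],
    [-0.0024,0,0.0689,0,0,0,0.01],
  ],
)

```text
clock: 4.2
ee_pos: [0.599, -0.3168, 0.0851]
eef_rot: [[-0.052, -0.003, 0.999], [-0.999, -0.0, -0.052], [0.0, -1.0, -0.003]]
force: [-6.8, 0.1, 3.2]
width: 0.208
```

Run:
```python
from h import *
p,R,s=cur(); print(p,s['force'],s['width']*94,s['torque'])
t=grab('top','t1')
cv2.imwrite('pics/t1c.png',cv2.resize(cv2.imread('pics/t1.png')[150:320,240:480],None,fx=3,fy=3,interpolation=cv2.INTER_CUBIC))
```

```text
[ 0.599  -0.3168  0.0851 -1.6227] [-6.7704  0.1446  3.2116] 19.573912800893872 [ 0.073   1.5211 -0.0416]
```

View pics/t1c.png

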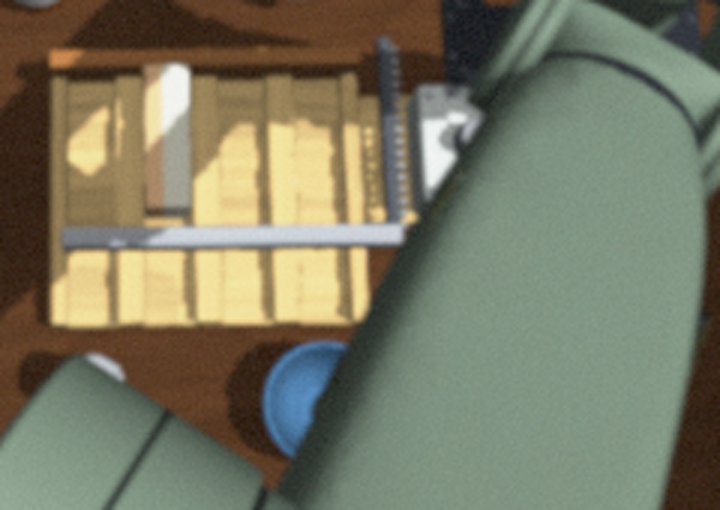

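```bash
python3 -c "
from h import *
crank(np.array([.567,-.288]),[.601,-.3175],21,4)"
```

```text
[-0.0145, 0.0, 0.0076] [-0.0308, 0.0, 0.0095] [-0.0467, 0.0, 0.0054] [-0.0601, 0.0, -0.0041] [-0.0692, 0.0, -0.0178] 
[-0.0036, 0.0, -0.016] [-0.0012, 0.0, -0.0322] [0.0069, 0.0, -0.0465] [0.0195, 0.0, -0.057] [0.0351, 0.0, -0.0622] 
[0.0164, 0.0, 0.0007] [0.0314, 0.0, 0.0072] [0.0432, 0.0, 0.0187] [0.05, 0.0, 0.0336] [0.051, 0.0, 0.05] 
[-0.0049, 0.0, 0.0157] [-0.0151, 0.0, 0.0285] [-0.0292, 0.0, 0.0369] [-0.0454, 0.0, 0.0396] [-0.0615, 0.0, 0.0363]
```

Emit:
step_arm(
  moves=[
    [-0.0145,0,0.0076,0,0,0,0.01],
    [-0.031,0,0.0095,0,0,0,0.01],
    [-0.0467,0,0.0054,0,0,0,0.01],
    [-0.06,0,-0.004,0,0,0,0.01],
    [-0.069,0,-0.018,0,0,0,0.01],
  ],
)

```text
clock: 4.75
ee_pos: [0.5866, -0.2473, 0.0853]
eef_rot: [[-0.05, 0.004, 0.999], [-0.999, -0.004, -0.05], [0.004, -1.0, 0.004]]
force: [0.8, -8.6, -4.7]
width: 0.207
```

Emit:
step_arm(
  moves=[
    [-0.0036,0,-0.016,0,0,0,0.01],
    [-0.0012,0,-0.032,0,0,0,0.01],
    [0.007,0,-0.0465,0,0,0,0.01],
    [0.0195,0,-0.057,0,0,0,0.01],
    [0.035,0,-0.062,0,0,0,0.01],
  ],
)

```text
clock: 5.25
ee_pos: [0.5209, -0.2776, 0.0853]
eef_rot: [[-0.051, 0.0, 0.999], [-0.999, 0.003, -0.051], [-0.003, -1.0, 0.0]]
force: [4.8, 3.1, -4.4]
width: 0.21
```

Emit:
step_arm(
  moves=[
    [0.0164,0,0.0007,0,0,0,0.01],
    [0.0314,0,0.007,0,0,0,0.01],
    [0.043,0,0.0187,0,0,0,0.01],
    [0.05,0,0.0336,0,0,0,0.01],
    [0.051,0,0.05,0,0,0,0.01],
  ],
)

```text
clock: 5.75
ee_pos: [0.5669, -0.3322, 0.0851]
eef_rot: [[-0.053, -0.005, 0.999], [-0.999, 0.004, -0.053], [-0.004, -1.0, -0.005]]
force: [-4.6, 7.9, 5.1]
width: 0.205
```

Emit:
step_arm(
  moves=[
    [-0.005,0,0.0157,0,0,0,0.01],
    [-0.015,0,0.0285,0,0,0,0.01],
    [-0.029,0,0.037,0,0,0,0.01],
    [-0.0454,0,0.0396,0,0,0,0.01],
    [-0.0615,0,0.036,0,0,0,0.01],
  ],
)

```text
clock: 6.25
ee_pos: [0.6089, -0.2835, 0.0859]
eef_rot: [[-0.051, 0.004, 0.999], [-0.998, -0.022, -0.051], [0.022, -1.0, 0.005]]
force: [0.6, -41.8, -19.9]
width: 0.218
```

Emit:
step_arm(
  moves=[
    [0,0,0,0,0,0,0.05],
    [0,0,0,0,0,0,0.05],
    [0,0,0,0,0,0,0.05],
    [0,0,0,0,0,0,0.05],
    [0,0,0,0,0,0,0.05],
  ],
)

```text
clock: 6.75
ee_pos: [0.6078, -0.2731, 0.0856]
eef_rot: [[-0.052, 0.0, 0.999], [-0.999, -0.001, -0.052], [0.0, -1.0, 0.0]]
force: [-1.1, -1.8, -1.6]
width: 0.529
```

```bash
python3 -c "
from h import *
p=cur()[0]
plan((p[0],p[1],.205,-92.9),(.575,-.04,.205,-92.9))"
```

```text
1 / 1 [-0.0, -0.1194, 0.0, 0.0, -0.0012, 0.0]
1 / 1 [-0.2312, -0.0, -0.0445, 0.0, -0.0, 0.0]
```

Emit:
step_arm(
  moves=[
    [0,-0.05,0,0,0,0,0.094],
    [0,-0.1,0,0,0,0,0.094],
    [0,-0.12,0,0,0,0,0.094],
    [0,-0.12,0,0,0,0,0.094],
    [0,-0.12,0,0,0,0,0.094],
  ],
)

```text
clock: 7.25
ee_pos: [0.6077, -0.2719, 0.2051]
eef_rot: [[-0.051, -0.0, 0.999], [-0.999, 0.0, -0.051], [-0.0, -1.0, -0.0]]
force: [0.6, 0.1, -1.0]
width: 0.921
```

Emit:
step_arm(
  moves=[
    [-0.231,0,-0.0445,0,0,0,0.094],
    [-0.231,0,-0.0445,0,0,0,0.094],
    [-0.231,0,-0.0445,0,0,0,0.094],
    [-0.231,0,-0.0445,0,0,0,0.094],
    [-0.231,0,-0.0445,0,0,0,0.094],
  ],
)

```text
clock: 7.75
ee_pos: [0.5721, -0.0358, 0.2018]
eef_rot: [[-0.049, -0.006, 0.999], [-0.999, 0.002, -0.049], [-0.002, -1.0, -0.007]]
force: [0.9, 0.2, 0.4]
width: 1.002
```

Emit:
step_arm(
  moves=[
    [0,0,0,0,0,0,0.094],
    [0,0,0,0,0,0,0.094],
    [0,0,0,0,0,0,0.094],
    [0,0,0,0,0,0,0.094],
  ],
)

```text
clock: 8.15
ee_pos: [0.575, -0.0408, 0.2045]
eef_rot: [[-0.053, -0.001, 0.999], [-0.999, 0.0, -0.053], [0.0, -1.0, -0.001]]
force: [-0.0, 0.2, 0.2]
width: 0.997
```

Run:
```python
from h import *
d=grab('wrist','w2'); p=cur()[0]; print(p, -d['R'].T@d['t'])
a=cv2.imread('pics/w2.png');cv2.imwrite('pics/w2b.png',cv2.resize(a,(784,588),interpolation=cv2.INTER_CUBIC))
for q in((p[0],p[1],p[2]),(.583,-.04,.06)): print(proj(d,q)*1.4)
```

```text
[ 0.5751 -0.0409  0.2048 -1.6241] [ 0.6562 -0.0463  0.3821]
[386.3759 357.9584]
[385.727  273.2165]
```

View pics/w2b.png

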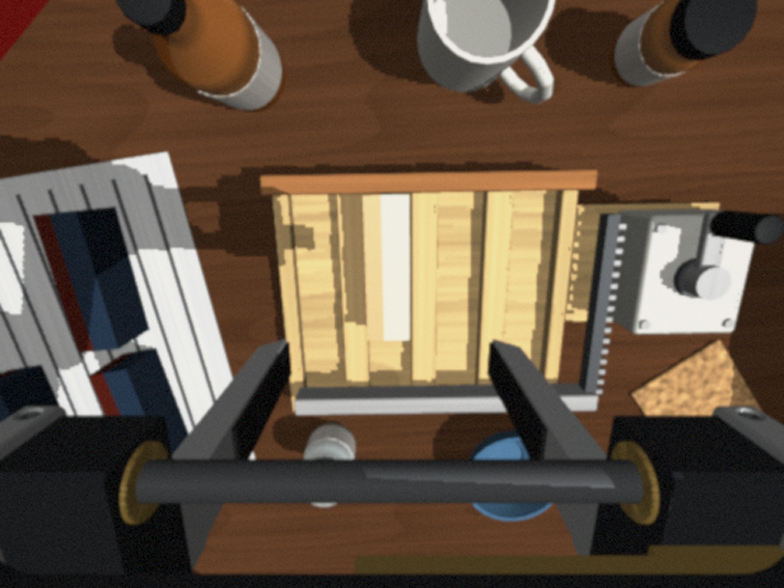

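Run:
```python
from h import *
d=load('w2')
c=lambda x,y,z:onz(d,(x/1.4-2.6,y/1.4),z)
for x,y in((363,195),(411,195),(411,341),(363,341)): print('dry',c(x,y,.06))
for x,y in((262,191),(597,190)): print('stop',c(x,y,.056))
for x,y in((352,290),(423,290),(494,290)): print('rib',c(x,y,.026))
for x,y in((297,390),(597,388)): print('bar',c(x,y,.054))
print('hub',c(708,281,.085),'knob',c(765,230,.118))
```

```text
dry [ 0.6451 -0.0233  0.06  ]
dry [ 0.6431 -0.0599  0.06  ]
dry [ 0.5235 -0.055   0.06  ]
dry [ 0.5257 -0.0145  0.06  ]
stop [0.6521 0.0544 0.056 ]
stop [ 0.639  -0.2032  0.056 ]
rib [ 0.5616 -0.0049  0.026 ]
rib [ 0.5582 -0.0687  0.026 ]
rib [ 0.5548 -0.1325  0.026 ]
bar [0.4795 0.0484 0.054 ]
bar [ 0.4671 -0.2188  0.054 ]
hub [ 0.57   -0.2776  0.085 ] knob [ 0.6115 -0.2829  0.118 ]
```

```bash
python3 -c "
from h import *
plan((.584,-.038,.033,-92.9))"
```

```text
1 / 1 [-0.0033, 0.1718, 0.0087, 0.0, -0.0026, 0.0]
```

Emit:
step_arm(
  moves=[
    [-0.0033,0.05,0.0087,0,-0.0026,0,0.094],
    [-0.0033,0.1,0.0087,0,-0.0026,0,0.094],
    [-0.0033,0.14,0.0087,0,-0.0026,0,0.07],
    [-0.0033,0.165,0.0087,0,-0.0026,0,0.05],
    [-0.0033,0.172,0.0087,0,-0.0026,0,0.05],
  ],
  force=35,
)

```text
clock: 8.7
ee_pos: [0.5807, -0.0371, 0.0293]
eef_rot: [[-0.05, -0.008, 0.999], [-0.999, 0.002, -0.05], [-0.001, -1.0, -0.008]]
force: [0.3, 0.5, -0.3]
width: 0.784
```

Emit:
step_arm(
  moves=[
    [0,0,0,0,0,0,0.03],
    [0,0,0,0,0,0,0.03],
    [0,0,0,0,0,0,0.03],
    [0,0,0,0,0,0,0.03],
    [0,0,0,0,0,0,0.03],
  ],
)

```text
clock: 9.2
ee_pos: [0.5856, -0.0381, 0.0354]
eef_rot: [[-0.048, 0.003, 0.999], [-0.999, -0.003, -0.047], [0.003, -1.0, 0.004]]
force: [0.1, -3.5, 3.5]
width: 0.379
```

Emit:
step_arm(
  moves=[
    [0,0,0,0,0,0,0.03],
    [0,0,0,0,0,0,0.03],
    [0,0,0,0,0,0,0.03],
  ],
)

```text
clock: 9.5
ee_pos: [0.5856, -0.0381, 0.0354]
eef_rot: [[-0.048, 0.003, 0.999], [-0.999, -0.003, -0.048], [0.003, -1.0, 0.003]]
force: [-1.7, -4.1, 5.6]
width: 0.385
```

```bash
python3 -c "
from h import *
p,R,s=cur();print(p,s['force'],s['torque'],s['width']*94)
plan((p[0],p[1],.12,-92.9))
plan((.41,-.35,.14,-56.3),p=np.r_[p[:2],.13,p[3]])
"
```

```text
[ 0.5856 -0.0381  0.0354 -1.6185] [-1.7283 -4.0942  5.6215] [-0.7983  0.2843  0.3049] 36.211031362896634
1 / 1 [-0.0, -0.0846, 0.0, 0.0, 0.0029, 0.0]
1 / 2 [0.16, -0.005, -0.0803, 0.0, -0.3179, 0.0]
2 / 2 [0.1268, -0.005, -0.1262, 0.0, -0.3179, 0.0]
```

Emit:
step_arm(
  moves=[
    [0,-0.03,0,0,0,0,0.03],
    [0,-0.06,0,0,0,0,0.03],
    [0,-0.09,0,0,0,0,0.03],
    [0,-0.105,0,0,0,0,0.03],
    [0,-0.105,0,0,0,0,0.03],
  ],
)

```text
clock: 10.0
ee_pos: [0.5853, -0.0364, 0.1402]
eef_rot: [[-0.049, 0.004, 0.999], [-0.999, -0.0, -0.049], [-0.0, -1.0, 0.004]]
force: [0.6, 0.2, -5.3]
width: 0.38
```

Emit:
step_arm(
  moves=[
    [0.04,0,-0.02,0,-0.08,0,0.03],
    [0.08,0,-0.04,0,-0.16,0,0.03],
    [0.12,0,-0.06,0,-0.24,0,0.03],
    [0.16,0,-0.08,0,-0.318,0,0.03],
    [0.16,0,-0.08,0,-0.318,0,0.03],
  ],
)

```text
clock: 10.5
ee_pos: [0.4921, -0.196, 0.1356]
eef_rot: [[0.261, -0.006, 0.965], [-0.965, 0.0, 0.261], [-0.002, -1.0, -0.006]]
force: [-0.2, 0.3, -5.4]
width: 0.38
```

Emit:
step_arm(
  moves=[
    [0.04,0,-0.04,0,-0.09,0,0.03],
    [0.08,0,-0.08,0,-0.18,0,0.03],
    [0.12,0,-0.12,0,-0.27,0,0.03],
    [0.127,0,-0.126,0,-0.318,0,0.03],
    [0.127,0,-0.126,0,-0.318,0,0.03],
  ],
)

```text
clock: 11.0
ee_pos: [0.4062, -0.3506, 0.1363]
eef_rot: [[0.55, -0.003, 0.835], [-0.835, 0.001, 0.55], [-0.003, -1.0, -0.001]]
force: [1.9, 0.1, -4.8]
width: 0.384
```

Emit:
step_arm(
  moves=[
    [0,0,0,0,0,0,0.03],
    [0,0,0,0,0,0,0.03],
    [0,0,0,0,0,0,0.03],
  ],
)

```text
clock: 11.3
ee_pos: [0.4091, -0.3468, 0.1376]
eef_rot: [[0.556, -0.001, 0.831], [-0.831, 0.002, 0.556], [-0.002, -1.0, 0.0]]
force: [0.4, 0.2, -4.5]
width: 0.38
```

```bash
python3 -c "
from h import *
p,R,s=cur();print(p,s['force'],s['width']*94)
d=grab('wrist','w3');t=grab('top','t3');grab('scene','s3')
a=np.hstack([cv2.resize(cv2.imread('pics/w3.png'),(400,300)),cv2.resize(cv2.imread('pics/s3.png'),(400,300))])
cv2.imwrite('pics/w3b.png',cv2.resize(cv2.imread('pics/w3.png'),(784,588)))
plan((.394,-.368,.10,-56.3))
"
```

```text
[ 0.4091 -0.3468  0.1376 -0.9817] [ 0.3721  0.1632 -4.4873] 35.72816278707248
1 / 1 [0.0086, 0.0383, -0.024, 0.0, 0.0008, 0.0]
```

View pics/w3b.png

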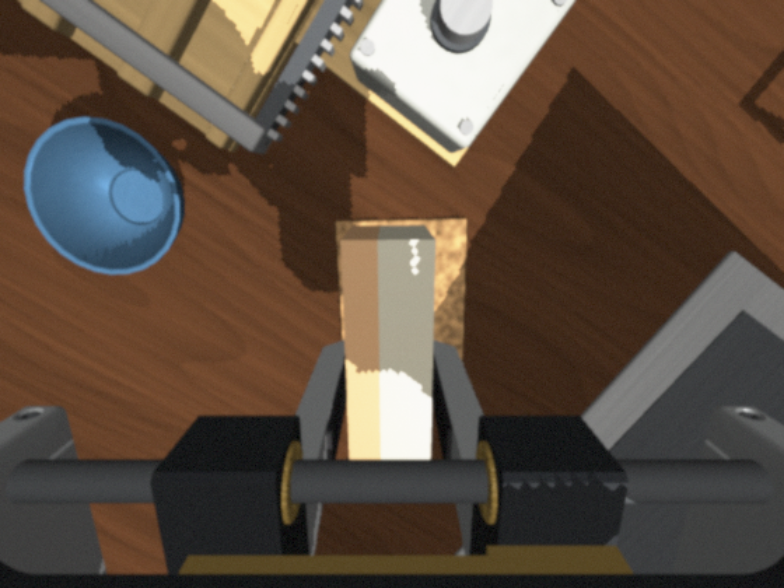

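```bash
python3 -c "
from h import *
d=load('w3')
A,B=[onz(d,(x/1.4-2.6,y/1.4),.004) for x,y in((337,221),(467,219))]
e=(B-A)[:2];print(A,B,np.linalg.norm(e)); u=e/np.linalg.norm(e); print(np.degrees(np.arctan2(u[1],u[0])))
c=((A+B)/2)[:2]-.075*np.array([-u[1],u[0]]); print(c)
plan((*((c+[.394,-.368])/2),.0305,-56.3))
"
```

```text
[ 0.428  -0.2848  0.004 ] [ 0.4833 -0.365   0.004 ] 0.09744425607759136
-55.406602248730586
[ 0.3939 -0.3675]
1 / 1 [0.0083, 0.1078, -0.0239, 0.0, 0.0008, 0.0]
```

Both views put the mat centre at (.394,-.368), with the stone aligned. Lowering it now, gently at the end.

Emit:
step_arm(
  moves=[
    [0.0083,0.03,-0.024,0,0,0,0.03],
    [0.0083,0.06,-0.024,0,0,0,0.03],
    [0.0083,0.085,-0.024,0,0,0,0.03],
    [0.0083,0.098,-0.024,0,0,0,0.03],
    [0.0083,0.103,-0.024,0,0,0,0.03],
  ],
)

```text
clock: 11.95
ee_pos: [0.3928, -0.3675, 0.034]
eef_rot: [[0.555, -0.002, 0.832], [-0.832, 0.002, 0.555], [-0.003, -1.0, -0.0]]
force: [-0.3, -0.5, -4.3]
width: 0.383
```

Emit:
step_arm(
  moves=[
    [0,0.001,0,0,0,0,0.03],
    [0,0.002,0,0,0,0,0.03],
    [0,0.003,0,0,0,0,0.03],
    [0,0.004,0,0,0,0,0.03],
    [0,0.005,0,0,0,0,0.03],
  ],
)

```text
clock: 12.45
ee_pos: [0.3936, -0.3692, 0.0311]
eef_rot: [[0.554, 0.001, 0.832], [-0.832, -0.001, 0.554], [0.001, -1.0, 0.0]]
force: [-0.6, 0.3, -5.3]
width: 0.384
```

```bash
python3 -c "
from h import *
p,R,s=cur();print(p,s['force'],s['width']*94)
"
```

```text
[ 0.3936 -0.3692  0.0311 -0.9834] [-0.5884  0.2719 -5.3058] 36.097835235840996
```

Emit:
step_arm(
  moves=[
    [0,0.001,0,0,0,0,0.03],
    [0,0.0015,0,0,0,0,0.03],
    [0,0.002,0,0,0,0,0.03],
    [0,0.0025,0,0,0,0,0.03],
    [0,0.0025,0,0,0,0,0.03],
  ],
)

```text
clock: 12.95
ee_pos: [0.3934, -0.3689, 0.0294]
eef_rot: [[0.554, -0.0, 0.832], [-0.832, -0.0, 0.554], [-0.0, -1.0, -0.0]]
force: [-1.7, 2.7, 6.5]
width: 0.382
```

Emit:
step_arm(
  moves=[
    [0,0,0,0,0,0,0.06],
    [0,0,0,0,0,0,0.06],
    [0,0,0,0,0,0,0.06],
    [0,0,0,0,0,0,0.06],
    [0,0,0,0,0,0,0.06],
  ],
)

```text
clock: 13.45
ee_pos: [0.3934, -0.3688, 0.0279]
eef_rot: [[0.554, 0.0, 0.832], [-0.832, -0.0, 0.554], [0.0, -1.0, 0.0]]
force: [-0.4, 0.4, -0.0]
width: 0.641
```

Emit:
step_arm(
  moves=[
    [0,-0.03,0,0,0,0,0.06],
    [0,-0.08,0,0,0,0,0.06],
    [0,-0.13,0,0,0,0,0.094],
    [0,-0.176,0,0,0,0,0.094],
    [0,-0.176,0,0,0,0,0.094],
  ],
)

```text
clock: 13.95
ee_pos: [0.3968, -0.373, 0.2125]
eef_rot: [[0.554, 0.01, 0.832], [-0.832, -0.013, 0.554], [0.016, -1.0, 0.001]]
force: [0.5, -1.2, 0.4]
width: 0.852
```

```bash
python3 -c "
from h import *
p,R,s=cur();print(p,s['force'],s['width']*94)
plan((.46,.24,.205,-90),p=p)
"
```

```text
[ 0.3968 -0.373   0.2125 -0.9833] [ 0.4788 -1.2472  0.4358] 80.11182067846234
1 / 3 [-0.1584, 0.0025, 0.1308, 0.0, 0.1958, 0.0]
2 / 3 [-0.1808, 0.0025, 0.0975, 0.0, 0.1958, 0.0]
3 / 3 [-0.1963, 0.0025, 0.0604, 0.0, 0.1958, 0.0]
```

Emit:
step_arm(
  moves=[
    [-0.158,0,0.131,0,0.196,0,0.094],
    [-0.158,0,0.131,0,0.196,0,0.094],
    [-0.158,0,0.131,0,0.196,0,0.094],
    [-0.158,0,0.131,0,0.196,0,0.094],
    [-0.158,0,0.131,0,0.196,0,0.094],
  ],
)

```text
clock: 14.45
ee_pos: [0.4142, -0.1597, 0.2029]
eef_rot: [[0.387, -0.001, 0.922], [-0.922, 0.003, 0.387], [-0.003, -1.0, -0.0]]
force: [-0.0, -0.9, 0.2]
width: 1.001
```

Emit:
step_arm(
  moves=[
    [-0.181,0,0.0975,0,0.196,0,0.094],
    [-0.181,0,0.0975,0,0.196,0,0.094],
    [-0.181,0,0.0975,0,0.196,0,0.094],
    [-0.181,0,0.0975,0,0.196,0,0.094],
    [-0.181,0,0.0975,0,0.196,0,0.094],
  ],
)

```text
clock: 14.95
ee_pos: [0.4357, 0.0432, 0.2035]
eef_rot: [[0.199, -0.0, 0.98], [-0.98, 0.001, 0.199], [-0.001, -1.0, -0.0]]
force: [0.4, -0.3, -1.0]
width: 1.002
```

Emit:
step_arm(
  moves=[
    [-0.196,0,0.06,0,0.196,0,0.094],
    [-0.196,0,0.06,0,0.196,0,0.094],
    [-0.196,0,0.06,0,0.196,0,0.094],
    [-0.196,0,0.06,0,0.196,0,0.094],
    [-0.196,0,0.06,0,0.196,0,0.094],
  ],
)

```text
clock: 15.45
ee_pos: [0.4572, 0.2466, 0.2034]
eef_rot: [[0.003, -0.0, 1.0], [-1.0, 0.001, 0.003], [-0.001, -1.0, -0.0]]
force: [-0.5, -0.1, 0.4]
width: 1.001
```

Emit:
step_arm(
  moves=[
    [0,0,0,0,0,0,0.094],
    [0,0,0,0,0,0,0.094],
    [0,0,0,0,0,0,0.094],
    [0,0,0,0,0,0,0.094],
  ],
)

```text
clock: 15.85
ee_pos: [0.4569, 0.2421, 0.2039]
eef_rot: [[-0.003, -0.0, 1.0], [-1.0, -0.0, -0.003], [0.0, -1.0, -0.0]]
force: [0.1, -0.3, -0.7]
width: 0.999
```

```bash
python3 -c "
from h import *
d=grab('wrist','w4');p,R,s=cur();print(p,s['force'],s['width']*94,-d['R'].T@d['t'])
cv2.imwrite('pics/w4b.png',cv2.resize(cv2.imread('pics/w4.png'),(784,588),interpolation=cv2.INTER_CUBIC))
"
```

```text
[ 0.4569  0.2423  0.204  -1.5737] [ 0.0552 -0.351   0.1477] 94.0265397646984 [0.538  0.2408 0.3816]
```

View pics/w4b.png

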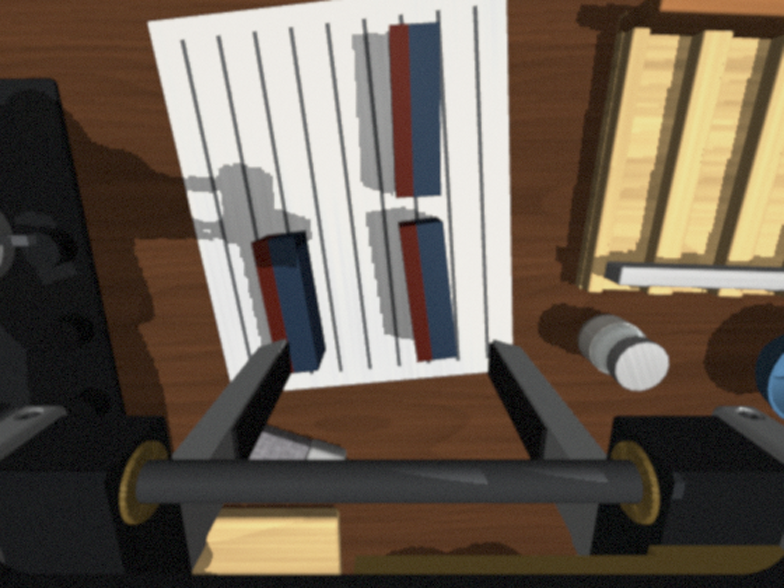

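```bash
python3 -c "
from h import *
d=load('w4'); f=d['frame'].astype(int)
for n,P in (('A',((389,24),(438,24),(440,195),(397,196))),('B',((402,229),(441,224),(455,358),(420,361)))):
    Q=np.array([onz(d,(x/1.4-2.6,y/1.4),.05) for x,y in P]);print(n,Q[:,:2],Q.mean(0),np.degrees(np.arctan2(*(Q[0]+Q[1]-Q[2]-Q[3])[[1,0]])))
for y,x in((280,272),(290,300),(300,320),(290,410),(290,440),(225,430),(100,400),(100,425)): print((x,y),f[int(y/1.4),int(x/1.4)])
R=f[...,0];B=f[...,2]
m=((R-B>25)&(R<130)&(R>60)&(f[...,1]<60)).astype(np.uint8)
m[:, :115]=0; m[:,340:]=0
n,l,s,c=cv2.connectedComponentsWithStats(m)
for i in range(1,n):
    if s[i,4]>150: print(s[i],c[i],cv2.minAreaRect(np.argwhere(l==i)[:,::-1].astype(np.int32)))
"
```

```text
A [[0.6429 0.2426]
 [0.6427 0.208 ]
 [0.5256 0.2032]
 [0.525  0.237 ]] [0.584  0.2227 0.05  ] 2.519715443001022
B [[0.4992 0.233 ]
 [0.5031 0.2018]
 [0.3863 0.186 ]
 [0.3835 0.2168]] [0.443  0.2094 0.05  ] 7.826603848865972
(272, 280) [89 35 26]
(300, 290) [41 58 78]
(320, 300) [228 229 227]
(410, 290) [91 38 30]
(440, 290) [48 65 84]
(430, 225) [48 66 84]
(400, 100) [100  44  33]
(425, 100) [52 68 89]
[115   0  75  12 307] [149.3388   4.0098] ((151.97586059570312, 4.089654445648193), (10.158909797668457, 74.1659164428711), 86.633544921875)
[ 279   18   16  122 1523] [286.5483  78.1037] ((286.3367004394531, 78.61100769042969), (121.1867904663086, 12.994034767150879), 88.26429748535156)
[115  77  14  50 391] [119.5959 107.1867] ((121.5, 101.5), (49.0, 13.0), 90.0)
[ 286  161   22   96 1042] [296.7534 207.4846] ((296.6330261230469, 208.84751892089844), (96.11467742919922, 11.401397705078125), 83.0887680053711)
[183 189  22  55 559] [193.7531 216.0751] ((193.72549438476562, 215.3209686279297), (55.93184280395508, 10.558036804199219), 78.11134338378906)
[ 115  193   41   56 1430] [132.9105 224.2559] ((135.0, 220.5), (39.99999237060547, 54.99999237060547), 0.0)
[ 115  249   48   73 1529] [135.7966 276.0595] ((140.2027130126953, 282.7162170410156), (70.19837188720703, 47.18251037597656), 80.53767395019531)
[ 191  270  149   58 3702] [267.523  295.9406] ((265.0, 298.4999694824219), (56.99999237060547, 147.99996948242188), 90.0)
[ 237  359  103   51 3563] [290.0011 381.5484] ((288.0, 383.9999694824219), (101.99998474121094, 49.99999237060547), -0.0)
```

```bash
python3 -c "
from h import *
plan((.584,.2227,.11,-87.5),(.584,.2227,.0235,-87.5))
"
```

```text
1 / 1 [0.0193, 0.094, 0.1272, 0.0, -0.0465, 0.0]
1 / 1 [0.0, 0.0865, 0.0, 0.0, -0.0, 0.0]
```

Emit:
step_arm(
  moves=[
    [0.01,0.02,0.04,0,-0.02,0,0.094],
    [0.0193,0.04,0.085,0,-0.0465,0,0.094],
    [0.0193,0.065,0.127,0,-0.0465,0,0.094],
    [0.0193,0.094,0.127,0,-0.0465,0,0.094],
    [0.0193,0.094,0.127,0,-0.0465,0,0.094],
  ],
)

```text
clock: 16.4
ee_pos: [0.5806, 0.2221, 0.1045]
eef_rot: [[0.044, -0.01, 0.999], [-0.999, -0.003, 0.044], [0.002, -1.0, -0.011]]
force: [-1.0, -0.7, -0.9]
width: 0.998
```

Emit:
step_arm(
  moves=[
    [0,0.03,0,0,0,0,0.08],
    [0,0.06,0,0,0,0,0.06],
    [0,0.08,0,0,0,0,0.06],
    [0,0.0865,0,0,0,0,0.05],
    [0,0.0865,0,0,0,0,0.05],
  ],
)

```text
clock: 16.9
ee_pos: [0.5831, 0.2242, 0.0239]
eef_rot: [[0.046, -0.001, 0.999], [-0.999, -0.0, 0.046], [0.0, -1.0, -0.001]]
force: [0.3, 0.6, -0.4]
width: 0.609
```

Emit:
step_arm(
  moves=[
    [0,0,0,0,0,0,0.03],
    [0,0,0,0,0,0,0.03],
    [0,0,0,0,0,0,0.03],
    [0,0,0,0,0,0,0.03],
    [0,0,0,0,0,0,0.03],
  ],
)

```text
clock: 17.4
ee_pos: [0.5854, 0.2237, 0.0257]
eef_rot: [[0.046, 0.003, 0.999], [-0.999, -0.001, 0.046], [0.001, -1.0, 0.003]]
force: [0.2, -4.3, 5.4]
width: 0.383
```

```bash
python3 -c "
from h import *
p,R,s=cur();print(p,s['force'],s['torque'],s['width']*94)
u=np.r_[p[:2],.125,p[3]]
plan((*p[:2],.125,np.degrees(p[3])),(.568,-.1012,.125,-92.9))
"
```

```text
[ 0.5854  0.2237  0.0257 -1.5248] [ 0.1727 -4.3403  5.3519] [-0.7749  0.2181  0.0726] 35.99016956327378
1 / 1 [0.0, -0.0993, 0.0, 0.0, -0.0, 0.0]
1 / 2 [0.1619, -0.0, -0.0161, 0.0, 0.0483, 0.0]
2 / 2 [0.1625, -0.0, -0.0083, 0.0, 0.0483, 0.0]
```

Emit:
step_arm(
  moves=[
    [0,-0.03,0,0,0,0,0.03],
    [0,-0.06,0,0,0,0,0.03],
    [0,-0.09,0,0,0,0,0.03],
    [0,-0.099,0,0,0,0,0.03],
    [0,-0.099,0,0,0,0,0.03],
  ],
)

```text
clock: 17.9
ee_pos: [0.5844, 0.2249, 0.1236]
eef_rot: [[0.046, 0.003, 0.999], [-0.999, 0.001, 0.046], [-0.001, -1.0, 0.003]]
force: [0.2, 0.6, -5.0]
width: 0.381
```

Emit:
step_arm(
  moves=[
    [0.04,0,-0.004,0,0.012,0,0.03],
    [0.08,0,-0.008,0,0.024,0,0.03],
    [0.12,0,-0.012,0,0.036,0,0.03],
    [0.162,0,-0.016,0,0.048,0,0.03],
    [0.162,0,-0.016,0,0.048,0,0.03],
  ],
)

```text
clock: 18.4
ee_pos: [0.5728, 0.0569, 0.1193]
eef_rot: [[-0.008, -0.006, 1.0], [-1.0, -0.002, -0.008], [0.002, -1.0, -0.006]]
force: [0.1, 0.8, -4.8]
width: 0.379
```

Emit:
step_arm(
  moves=[
    [0.04,0,-0.002,0,0.012,0,0.03],
    [0.08,0,-0.004,0,0.024,0,0.03],
    [0.12,0,-0.006,0,0.036,0,0.03],
    [0.1625,0,-0.0083,0,0.048,0,0.03],
    [0.1625,0,-0.0083,0,0.048,0,0.03],
  ],
)

```text
clock: 18.9
ee_pos: [0.5649, -0.105, 0.1201]
eef_rot: [[-0.056, -0.003, 0.998], [-0.998, -0.001, -0.056], [0.002, -1.0, -0.003]]
force: [0.3, 0.5, -4.1]
width: 0.379
```

Emit:
step_arm(
  moves=[
    [0,0,0,0,0,0,0.03],
    [0,0,0,0,0,0,0.03],
    [0,0,0,0,0,0,0.03],
  ],
)

```text
clock: 19.2
ee_pos: [0.5659, -0.0989, 0.1215]
eef_rot: [[-0.048, -0.002, 0.999], [-0.999, 0.001, -0.048], [-0.001, -1.0, -0.002]]
force: [0.5, -0.9, -4.3]
width: 0.381
```

```bash
python3 -c "
from h import *
p,R,s=cur();print(p,s['force'],s['torque'],s['width']*94)
d=grab('wrist','w5')
cv2.imwrite('pics/w5b.png',cv2.resize(cv2.imread('pics/w5.png'),(784,588),interpolation=cv2.INTER_CUBIC))
plan((.568,-.1013,.06,-92.9))
"
```

```text
[ 0.5659 -0.0989  0.1215 -1.619 ] [ 0.4694 -0.8611 -4.2992] [ 0.001   0.0939 -0.0163] 35.85646750546362
1 / 1 [0.0022, 0.0618, 0.0019, 0.0, 0.0026, 0.0]
```

View pics/w5b.png

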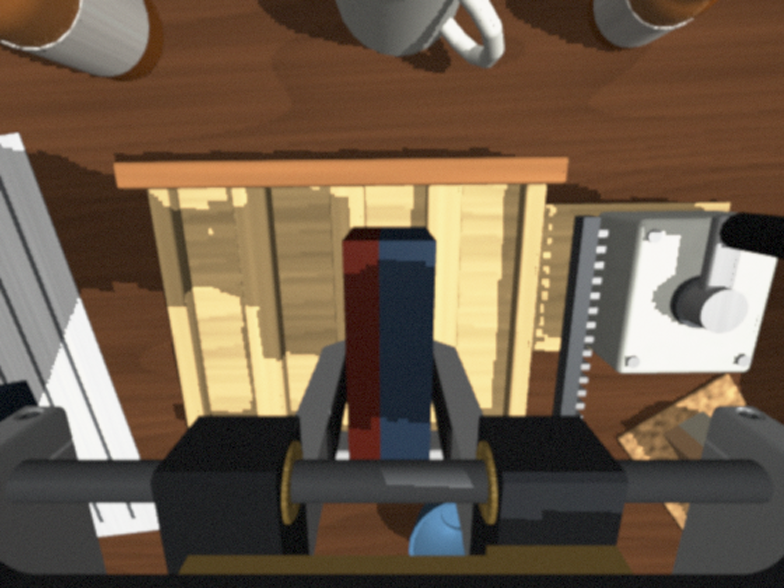

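```bash
python3 -c "
from h import *
d=load('w5'); g=cv2.cvtColor(d['frame'],cv2.COLOR_RGB2GRAY)
for r in (145,155): print(r,[(c,int(v)) for c,v in zip(range(225,340,2),g[r-1:r+2].mean(0)[225:340:2])])
xh=np.array([.9987,-.0508,0]);yh=np.array([.0508,.9987,0])
o=np.array([.556,-.0367,0])
for oy in(-.0640-.0205-.023,-.064-.0205,-.064+.0205,-.064+.0435):
  for z in(.01,.026): print(oy,z,[np.round(proj(d,o+xh*k+yh*oy+[0,0,z])+[2.6,0],1) for k in(.05,.07,.085)])
im=cv2.imread('pics/w5.png')[120:180,180:400]; cv2.imwrite('pics/w5c.png',cv2.resize(im,None,fx=3.6,fy=3.6,interpolation=cv2.INTER_CUBIC))
"
```

```text
145 [(225, 130), (227, 132), (229, 131), (231, 131), (233, 130), (235, 120), (237, 138), (239, 139), (241, 140), (243, 145), (245, 146), (247, 145), (249, 214), (251, 228), (253, 229), (255, 230), (257, 230), (259, 217), (261, 188), (263, 223), (265, 223), (267, 223), (269, 223), (271, 224), (273, 224), (275, 223), (277, 223), (279, 223), (281, 223), (283, 223), (285, 223), (287, 224), (289, 224), (291, 225), (293, 224), (295, 176), (297, 134), (299, 135), (301, 135), (303, 117), (305, 136), (307, 222), (309, 225), (311, 229), (313, 232), (315, 234), (317, 232), (319, 229), (321, 229), (323, 230), (325, 232), (327, 231), (329, 222), (331, 224), (333, 224), (335, 223), (337, 225), (339, 224)]
155 [(225, 119), (227, 120), (229, 119), (231, 120), (233, 121), (235, 121), (237, 134), (239, 140), (241, 139), (243, 146), (245, 147), (247, 143), (249, 166), (251, 227), (253, 229), (255, 231), (257, 224), (259, 218), (261, 175), (263, 208), (265, 210), (267, 209), (269, 209), (271, 209), (273, 210), (275, 211), (277, 210), (279, 210), (281, 211), (283, 211), (285, 209), (287, 212), (289, 210)
[... 321 characters left out ...]
1 0.01 [array([325.6, 174.1]), array([326.6, 153.6]), array([327.3, 137.6])]
-0.10750000000000001 0.026 [array([328.2, 176.7]), array([329.2, 155.1]), array([330. , 138.2])]
-0.0845 0.01 [array([302.4, 174. ]), array([302.9, 153.5]), array([303.3, 137.6])]
-0.0845 0.026 [array([303.6, 176.7]), array([304.2, 155. ]), array([304.6, 138.2])]
-0.0435 0.01 [array([261., 174.]), array([260.7, 153.4]), array([260.4, 137.5])]
-0.0435 0.026 [array([259.9, 176.6]), array([259.5, 154.9]), array([259.2, 138.1])]
-0.020500000000000004 0.01 [array([237.8, 173.9]), array([237. , 153.4]), array([236.4, 137.4])]
-0.020500000000000004 0.026 [array([235.4, 176.5]), array([234.5, 154.9]), array([233.8, 138. ])]
```

View pics/w5c.png

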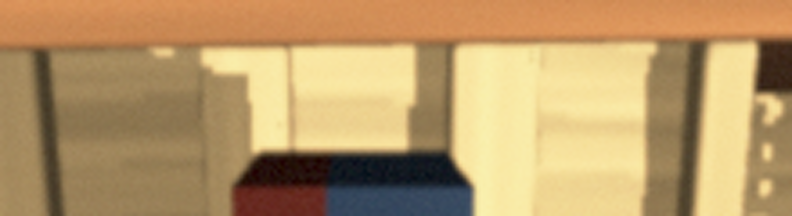

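```bash
python3 -c "
from h import *
d=load('w5'); p=np.array([.5659,-.0989,.1215]); a=-1.619
z=np.array([-np.sin(a),np.cos(a),0]);x=np.array([np.cos(a),np.sin(a),0])
for s in(-.018,0,.018): print(proj(d,p+z*.06+x*s+[0,0,.0243]),proj(d,p+z*.058+x*s+[0,0,-.0257]))
"
```

```text
[240.987  169.9749] [249.8822 162.6863]
[275.4033 169.9577] [276.0133 162.6726]
[309.8274 169.9405] [302.1489 162.659 ]
```

Emit:
step_arm(
  moves=[
    [0.0028,0.02,0.002,0,0.0026,0,0.03],
    [0.0028,0.04,0.002,0,0.0026,0,0.03],
    [0.0028,0.062,0.002,0,0.0026,0,0.03],
    [0.0028,0.062,0.002,0,0.0026,0,0.03],
    [0.0028,0.062,0.002,0,0.0026,0,0.03],
  ],
)

```text
clock: 19.75
ee_pos: [0.5681, -0.1026, 0.0603]
eef_rot: [[-0.051, -0.001, 0.999], [-0.999, 0.0, -0.051], [-0.0, -1.0, -0.001]]
force: [0.6, 0.0, -3.9]
width: 0.38
```

Emit:
step_arm(
  moves=[
    [0,0,0,0,0,0,0.03],
    [0,0,0,0,0,0,0.03],
  ],
)

```text
clock: 19.95
ee_pos: [0.5697, -0.1037, 0.0622]
eef_rot: [[-0.052, 0.003, 0.999], [-0.999, -0.001, -0.052], [0.001, -1.0, 0.003]]
force: [-0.7, 0.0, -4.0]
width: 0.381
```

```bash
python3 -c "
from h import *
p,R,s=cur();print(p,s['force'],s['torque'],s['width']*94)
plan((.568,-.1018,.037,-92.9))
"
```

```text
[ 0.5697 -0.1037  0.0622 -1.6231] [-0.7213  0.049  -3.9666] [-0.0026  0.1894  0.0545] 35.82882383169204
1 / 1 [-0.0018, 0.0252, -0.0018, 0.0, -0.0017, 0.0]
```

Emit:
step_arm(
  moves=[
    [0,0,0,0,0,0,0.03],
    [0,0,0,0,0,0,0.03],
    [0,0,0,0,0,0,0.03],
  ],
)

```text
clock: 20.25
ee_pos: [0.5685, -0.1036, 0.0608]
eef_rot: [[-0.053, 0.001, 0.999], [-0.999, -0.0, -0.053], [0.0, -1.0, 0.001]]
force: [0.1, -0.2, -5.0]
width: 0.385
```

Emit:
step_arm(
  moves=[
    [0,0,0,0,0,0,0.03],
    [0,0,0,0,0,0,0.03],
    [0,0,0,0,0,0,0.03],
  ],
)

```text
clock: 20.55
ee_pos: [0.5683, -0.1035, 0.0604]
eef_rot: [[-0.053, -0.0, 0.999], [-0.999, 0.0, -0.053], [-0.0, -1.0, -0.0]]
force: [0.0, 0.3, -4.5]
width: 0.382
```

Emit:
step_arm(
  moves=[
    [-0.0017,0.003,0,0,-0.002,0,0.03],
    [-0.0017,0.008,0,0,-0.002,0,0.03],
    [-0.0017,0.013,0,0,-0.002,0,0.03],
    [-0.0017,0.018,0,0,-0.002,0,0.03],
    [-0.0017,0.0215,0,0,-0.002,0,0.03],
  ],
)

```text
clock: 21.05
ee_pos: [0.568, -0.1023, 0.0382]
eef_rot: [[-0.05, -0.001, 0.999], [-0.999, -0.001, -0.05], [0.001, -1.0, -0.001]]
force: [0.2, -0.7, -3.2]
width: 0.379
```

Emit:
step_arm(
  moves=[
    [0,0.001,0,0,0,0,0.03],
    [0,0.0018,0,0,0,0,0.03],
    [0,0.0026,0,0,0,0,0.03],
    [0,0.003,0,0,0,0,0.03],
    [0,0.003,0,0,0,0,0.03],
  ],
)

```text
clock: 21.55
ee_pos: [0.5683, -0.1022, 0.0362]
eef_rot: [[-0.05, -0.0, 0.999], [-0.999, -0.001, -0.05], [0.001, -1.0, -0.0]]
force: [-2.1, -3.6, -3.0]
width: 0.379
```

Emit:
step_arm(
  moves=[
    [0,0.001,0,0,0,0,0.03],
    [0,0.001,0,0,0,0,0.03],
    [0,0.001,0,0,0,0,0.055],
    [0,0.001,0,0,0,0,0.055],
    [0,0.001,0,0,0,0,0.055],
  ],
)

```text
clock: 22.05
ee_pos: [0.5691, -0.1013, 0.0353]
eef_rot: [[-0.051, 0.002, 0.999], [-0.999, 0.001, -0.051], [-0.001, -1.0, 0.001]]
force: [-0.8, 0.1, -0.2]
width: 0.577
```

Emit:
step_arm(
  moves=[
    [0,-0.003,0,0,0,0,0.055],
    [0,-0.03,0,0,0,0,0.06],
    [0,-0.08,0,0,0,0,0.094],
    [0,-0.13,0,0,0,0,0.094],
    [0,-0.168,0,0,0,0,0.094],
  ],
)

```text
clock: 22.55
ee_pos: [0.5695, -0.1018, 0.2067]
eef_rot: [[-0.051, 0.004, 0.999], [-0.999, -0.001, -0.051], [0.001, -1.0, 0.004]]
force: [1.9, -0.2, 0.1]
width: 0.859
```

```bash
python3 -c "
from h import *
p,R,s=cur();print(p,s['force'],s['torque'],s['width']*94)
plan((.40,.215,.205,-82.2),p=np.array([.5683,-.1022,.204,-1.62]))
"
```

```text
[ 0.5695 -0.1018  0.2067 -1.6214] [ 1.8713 -0.2358  0.0714] [ 0.0217  0.0727 -0.0043] 80.7413122672221
1 / 2 [-0.1543, -0.0005, -0.0918, 0.0, -0.0927, 0.0]
2 / 2 [-0.1621, -0.0005, -0.0772, 0.0, -0.0927, 0.0]
```

Emit:
step_arm(
  moves=[
    [-0.04,0,-0.023,0,-0.03,0,0.094],
    [-0.08,0,-0.047,0,-0.06,0,0.094],
    [-0.12,0,-0.07,0,-0.093,0,0.094],
    [-0.154,0,-0.092,0,-0.093,0,0.094],
  ],
)

```text
clock: 22.95
ee_pos: [0.4834, 0.0586, 0.2034]
eef_rot: [[0.043, 0.001, 0.999], [-0.999, 0.001, 0.043], [-0.001, -1.0, 0.001]]
force: [0.4, 0.8, -0.2]
width: 0.995
```

Emit:
step_arm(
  moves=[
    [-0.04,0,-0.02,0,-0.03,0,0.094],
    [-0.08,0,-0.04,0,-0.06,0,0.094],
    [-0.12,0,-0.06,0,-0.093,0,0.094],
    [-0.162,0,-0.077,0,-0.093,0,0.094],
    [-0.162,0,-0.077,0,-0.093,0,0.094],
  ],
)

```text
clock: 23.45
ee_pos: [0.3979, 0.2195, 0.2033]
eef_rot: [[0.142, -0.0, 0.99], [-0.99, 0.002, 0.142], [-0.002, -1.0, -0.0]]
force: [0.8, 0.5, -0.0]
width: 1.0
```

Emit:
step_arm(
  moves=[
    [0,0,0,0,0,0,0.094],
    [0,0,0,0,0,0,0.094],
    [0,0,0,0,0,0,0.094],
    [0,0,0,0,0,0,0.094],
    [0,0,0,0,0,0,0.094],
  ],
)

```text
clock: 23.95
ee_pos: [0.401, 0.2144, 0.2029]
eef_rot: [[0.133, -0.0, 0.991], [-0.991, -0.0, 0.133], [0.0, -1.0, -0.0]]
force: [0.1, 0.1, -0.2]
width: 0.999
```

```bash
python3 -c "
from h import *
d=grab('wrist','w6');p,R,s=cur();print(p,s['force'],s['width']*94)
cv2.imwrite('pics/w6b.png',cv2.resize(cv2.imread('pics/w6.png'),(784,588),interpolation=cv2.INTER_CUBIC))
"
```

```text
[ 0.4009  0.2146  0.2029 -1.4371] [0.2577 0.894  0.173 ] 93.83292573155599
```

View pics/w6b.png

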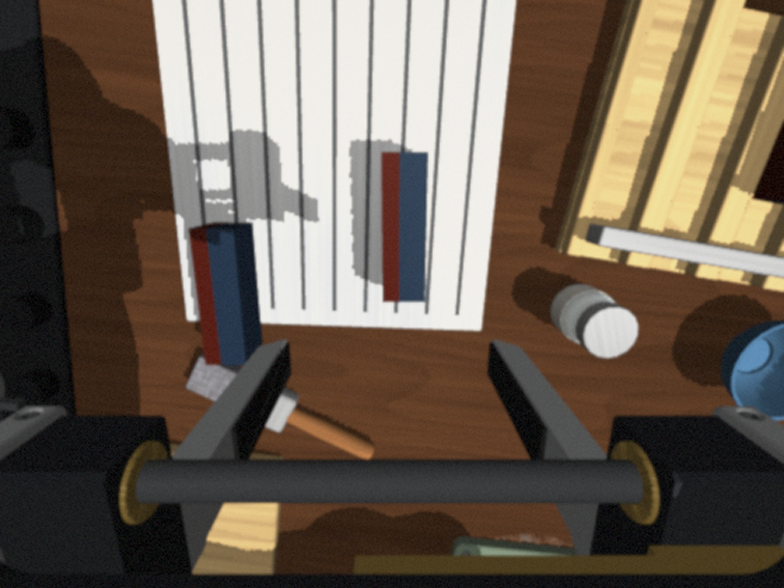

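```bash
python3 -c "
from h import *
d=load('w6')
for n,P in (('B',((383,153),(428,153),(425,301),(383,301))),('C',((190,232),(230,230),(245,363),(205,363)))):
    Q=np.array([onz(d,(x/1.4-2.6,y/1.4),.05) for x,y in P]);print(n,Q[:,:2].tolist(),Q.mean(0),np.degrees(np.arctan2(*(Q[0]+Q[1]-Q[2]-Q[3])[[1,0]])))
g=d['frame']
for r in(190,220,245): print([tuple(map(int,v)) for v in g[r,130:195:3]])
plan((.440,.2100,.11,-82.2),(.440,.2100,.0235,-82.2))
"
```

```text
B [[0.4991074074245558, 0.23364391591256406], [0.5036434727120238, 0.1996719820024117], [0.3870686222400157, 0.1837760673911285], [0.3823932364164919, 0.21882155578286983]] [0.4431 0.209  0.05  ] 7.501253523956906
C [[0.4192376475449108, 0.37958142793257565], [0.4250861927307009, 0.3478121032386531], [0.30979760139508455, 0.3320864021496792], [0.3051427395922184, 0.36699260201606]] [0.3648 0.3566 0.05  ] 7.036852433531455
[(221, 218, 216), (227, 226, 226), (134, 133, 132), (89, 40, 29), (92, 35, 26), (91, 34, 27), (87, 30, 26), (43, 55, 76), (40, 56, 76), (40, 55, 77), (42, 58, 78), (36, 57, 76), (43, 56, 78), (28, 40, 53), (10, 27, 38), (18, 25, 37), (22, 30, 40), (38, 42, 51), (233, 234, 231), (234, 234, 234), (236, 235, 233), (114, 114, 117)]
[(90, 60, 39), (218, 217, 212), (235, 235, 233), (144, 144, 141), (102, 67, 60), (88, 31, 22), (90, 35, 28), (89, 35, 26), (48, 49, 68), (41, 56, 76), (40, 57, 74), (45, 58, 78), (41, 59, 78), (40, 57, 75), (28, 39, 53), (19, 25, 35), (13, 29, 38), (23, 27, 39), (75, 77, 82), (236, 236, 233), (237, 238, 235), (210, 210, 208)]
[(100, 63, 39), (99, 63, 41), (94, 58, 35), (90, 57, 35), (87, 58, 36), (89, 40, 29), (88, 30, 25), (88, 34, 24), (85, 26, 15), (46, 54, 72), (41, 56, 77), (37, 55, 74), (37, 53, 75), (35, 51, 73), (37, 52, 73), (16, 25, 37), (22, 28, 38), (14, 26, 37), (21, 26, 38), (63, 51, 44), (88, 66, 54), (85, 76, 72)]
1 / 1 [0.0097, 0.0929, 0.0381, 0.0, -0.0025, 0.0]
1 / 1 [0.0, 0.0865, 0.0, 0.0, -0.0, 0.0]
```

Emit:
step_arm(
  moves=[
    [0.011,0.02,0.015,0,0,0,0.094],
    [0.011,0.05,0.03,0,0.002,0,0.094],
    [0.011,0.08,0.041,0,0.002,0,0.094],
    [0.011,0.094,0.041,0,0.002,0,0.094],
    [0.011,0.094,0.041,0,0.002,0,0.094],
  ],
)

```text
clock: 24.5
ee_pos: [0.4407, 0.2089, 0.1062]
eef_rot: [[0.132, -0.006, 0.991], [-0.991, -0.002, 0.132], [0.001, -1.0, -0.006]]
force: [-0.3, 0.6, -0.3]
width: 0.998
```

Emit:
step_arm(
  moves=[
    [0,0.03,0,0,0,0,0.08],
    [0,0.06,0,0,0,0,0.06],
    [0,0.08,0,0,0,0,0.06],
    [0,0.0855,0,0,0,0,0.05],
    [0,0.0855,0,0,0,0,0.05],
  ],
)

```text
clock: 25.0
ee_pos: [0.4428, 0.2098, 0.0237]
eef_rot: [[0.133, -0.0, 0.991], [-0.991, -0.0, 0.133], [0.0, -1.0, -0.0]]
force: [0.4, -0.2, 0.8]
width: 0.61
```

Emit:
step_arm(
  moves=[
    [0,0,0,0,0,0,0.03],
    [0,0,0,0,0,0,0.03],
    [0,0,0,0,0,0,0.03],
    [0,0,0,0,0,0,0.03],
    [0,0,0,0,0,0,0.03],
  ],
)

```text
clock: 25.5
ee_pos: [0.4442, 0.2096, 0.025]
eef_rot: [[0.133, 0.003, 0.991], [-0.991, -0.001, 0.133], [0.001, -1.0, 0.003]]
force: [-0.7, -4.2, 5.7]
width: 0.379
```

```bash
python3 -c "
from h import *
p,R,s=cur();print(p,s['force'],s['torque'],s['width']*94)
plan((*p[:2],.125,np.degrees(p[3])),(.571,-.038,.125,-92.9))
"
```

```text
[ 0.4442  0.2096  0.025  -1.437 ] [-0.6839 -4.1538  5.6955] [-0.6742  0.1232  0.0537] 35.63875346248743
1 / 1 [0.0, -0.1, 0.0, 0.0, -0.0, 0.0]
1 / 2 [0.1311, -0.0, 0.0463, 0.0, 0.0922, 0.0]
2 / 2 [0.1263, -0.0, 0.0582, 0.0, 0.0922, 0.0]
```

Emit:
step_arm(
  moves=[
    [0,-0.03,0,0,0,0,0.03],
    [0,-0.06,0,0,0,0,0.03],
    [0,-0.09,0,0,0,0,0.03],
    [0,-0.1,0,0,0,0,0.03],
    [0,-0.1,0,0,0,0,0.03],
  ],
)

```text
clock: 26.0
ee_pos: [0.4434, 0.2103, 0.1243]
eef_rot: [[0.133, 0.003, 0.991], [-0.991, 0.001, 0.133], [-0.001, -1.0, 0.003]]
force: [0.1, -0.2, -6.1]
width: 0.382
```

Emit:
step_arm(
  moves=[
    [0.035,0,0.012,0,0.03,0,0.03],
    [0.07,0,0.024,0,0.06,0,0.03],
    [0.105,0,0.036,0,0.09,0,0.03],
    [0.131,0,0.0463,0,0.092,0,0.03],
  ],
)

```text
clock: 26.4
ee_pos: [0.5045, 0.0845, 0.1205]
eef_rot: [[0.04, -0.005, 0.999], [-0.999, -0.0, 0.04], [0.0, -1.0, -0.005]]
force: [0.2, 0.2, -5.0]
width: 0.38
```

Emit:
step_arm(
  moves=[
    [0.035,0,0.016,0,0.03,0,0.03],
    [0.07,0,0.032,0,0.06,0,0.03],
    [0.105,0,0.048,0,0.09,0,0.03],
    [0.126,0,0.058,0,0.092,0,0.03],
  ],
)

```text
clock: 26.8
ee_pos: [0.5682, -0.0396, 0.1202]
eef_rot: [[-0.053, -0.004, 0.999], [-0.999, 0.0, -0.053], [-0.0, -1.0, -0.004]]
force: [-0.5, 0.9, -5.1]
width: 0.38
```

Emit:
step_arm(
  moves=[
    [0,0.03,0,0,0,0,0.03],
    [0,0.062,0,0,0,0,0.03],
    [0,0.062,0,0,0,0,0.03],
    [0,0.062,0,0,0,0,0.03],
    [0,0.062,0,0,0,0,0.03],
  ],
)

```text
clock: 27.3
ee_pos: [0.5699, -0.0372, 0.0622]
eef_rot: [[-0.05, 0.002, 0.999], [-0.999, -0.0, -0.05], [0.0, -1.0, 0.002]]
force: [0.1, 0.1, -5.3]
width: 0.384
```

Emit:
step_arm(
  moves=[
    [0,0,0,0,0,0,0.03],
    [0,0,0,0,0,0,0.03],
    [0,0,0,0,0,0,0.03],
    [0,0,0,0,0,0,0.03],
    [0,0,0,0,0,0,0.03],
  ],
)

```text
clock: 27.8
ee_pos: [0.5692, -0.0373, 0.0617]
eef_rot: [[-0.051, 0.0, 0.999], [-0.999, -0.0, -0.051], [0.0, -1.0, 0.0]]
force: [-0.1, 0.8, -4.9]
width: 0.379
```

```bash
python3 -c "
from h import *
p,R,s=cur();print(p,s['force'],s['torque'],s['width']*94)
plan((.571,-.038,.037,-92.9))
d=grab('wrist','w7'); g=cv2.cvtColor(d['frame'],cv2.COLOR_RGB2GRAY)
xh=np.array([.9987,-.0508,0]);yh=np.array([.0508,.9987,0]); o=np.array([.556,-.0372,0])
for oy in(-.0435,-.0205,.0205,.0435): print(oy,[np.round(proj(d,o+xh*k+yh*oy+[0,0,.026])+[2.6,0],1) for k in(.07,.085)])
im=cv2.imread('pics/w7.png')[80:300,130:430]; cv2.imwrite('pics/w7c.png',cv2.resize(im,None,fx=2.6,fy=2.6,interpolation=cv2.INTER_CUBIC))
"
```

```text
[ 0.5692 -0.0373  0.0617 -1.6215] [-0.0691  0.7613 -4.8687] [0.0415 0.1562 0.0022] 35.646145463247315
1 / 1 [0.0006, 0.0247, 0.0018, 0.0, -0.0, 0.0]
-0.0435 [array([339.6, 162.7]), array([340.8, 141.4])]
-0.0205 [array([307.8, 162.8]), array([308.4, 141.4])]
0.0205 [array([251.1, 162.8]), array([250.5, 141.5])]
0.0435 [array([219.3, 162.8]), array([218.1, 141.5])]
```

View pics/w7c.png

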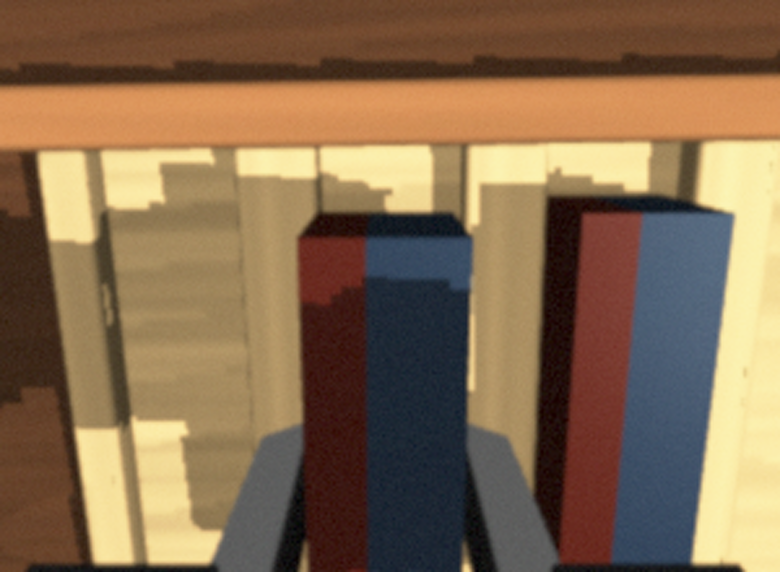

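Emit:
step_arm(
  moves=[
    [0.0015,0.001,0.0018,0,0,0,0.03],
    [0.0015,0.005,0.0018,0,0,0,0.03],
    [0.0015,0.01,0.0018,0,0,0,0.03],
    [0.0015,0.014,0.0018,0,0,0,0.03],
    [0.0015,0.017,0.0018,0,0,0,0.03],
  ],
)

```text
clock: 28.35
ee_pos: [0.5703, -0.0388, 0.0436]
eef_rot: [[-0.051, -0.001, 0.999], [-0.999, 0.0, -0.051], [-0.0, -1.0, -0.001]]
force: [-1.3, 1.1, -4.8]
width: 0.381
```

Emit:
step_arm(
  moves=[
    [0,0.003,0,0,0,0,0.03],
    [0,0.005,0,0,0,0,0.03],
    [0,0.007,0,0,0,0,0.03],
    [0,0.008,0,0,0,0,0.03],
    [0,0.008,0,0,0,0,0.03],
  ],
)

```text
clock: 28.85
ee_pos: [0.5707, -0.0389, 0.0363]
eef_rot: [[-0.051, -0.0, 0.999], [-0.999, 0.0, -0.051], [-0.0, -1.0, -0.0]]
force: [0.6, -0.2, -4.6]
width: 0.382
```

Free in the slot, with no side load. I lower the last millimetre, release and retreat towards stone C.

Emit:
step_arm(
  moves=[
    [0,0.001,0,0,0,0,0.03],
    [0,0.0015,0,0,0,0,0.03],
    [0,0.0015,0,0,0,0,0.055],
    [0,0.0015,0,0,0,0,0.055],
    [0,0.0015,0,0,0,0,0.055],
  ],
)

```text
clock: 29.35
ee_pos: [0.5719, -0.0391, 0.036]
eef_rot: [[-0.051, 0.002, 0.999], [-0.999, -0.001, -0.051], [0.0, -1.0, 0.002]]
force: [-0.7, 0.3, -0.1]
width: 0.576
```

Emit:
step_arm(
  moves=[
    [0,-0.003,0,0,0,0,0.055],
    [0,-0.03,0,0,0,0,0.055],
    [0,-0.08,0,0,0,0,0.094],
    [0,-0.13,0,0,0,0,0.094],
    [0,-0.168,0,0,0,0,0.094],
  ],
)

```text
clock: 29.85
ee_pos: [0.572, -0.0391, 0.207]
eef_rot: [[-0.051, 0.004, 0.999], [-0.999, -0.001, -0.051], [0.001, -1.0, 0.004]]
force: [0.3, 0.2, 0.4]
width: 0.799
```

```bash
python3 -c "
from h import *
p,R,s=cur();print(p,s['force'],s['torque'],s['width']*94)
plan((.345,.34,.205,-83),p=np.array([.5707,-.0389,.204,-1.621]))
"
```

```text
[ 0.572  -0.0391  0.207  -1.6215] [0.3178 0.1554 0.3911] [0.0002 0.1404 0.0476] 75.13332450110802
1 / 2 [-0.1835, -0.0005, -0.1222, 0.0, -0.0862, 0.0]
2 / 2 [-0.1934, -0.0005, -0.106, 0.0, -0.0862, 0.0]
```

Emit:
step_arm(
  moves=[
    [-0.037,0,-0.024,0,-0.03,0,0.094],
    [-0.074,0,-0.049,0,-0.06,0,0.094],
    [-0.11,0,-0.073,0,-0.086,0,0.094],
    [-0.147,0,-0.098,0,-0.086,0,0.094],
    [-0.1835,0,-0.122,0,-0.086,0,0.094],
  ],
)

```text
clock: 30.35
ee_pos: [0.4573, 0.1519, 0.2036]
eef_rot: [[0.035, 0.001, 0.999], [-0.999, 0.0, 0.035], [-0.0, -1.0, 0.001]]
force: [1.2, -0.3, -0.1]
width: 1.0
```

Emit:
step_arm(
  moves=[
    [-0.039,0,-0.021,0,-0.03,0,0.094],
    [-0.078,0,-0.043,0,-0.06,0,0.094],
    [-0.117,0,-0.064,0,-0.086,0,0.094],
    [-0.156,0,-0.085,0,-0.086,0,0.094],
    [-0.193,0,-0.106,0,-0.086,0,0.094],
  ],
)

```text
clock: 30.85
ee_pos: [0.3445, 0.3414, 0.2037]
eef_rot: [[0.121, 0.001, 0.993], [-0.993, 0.001, 0.121], [-0.001, -1.0, 0.001]]
force: [0.5, 0.6, -0.8]
width: 1.001
```

Emit:
step_arm(
  moves=[
    [0,0,0,0,0,0,0.094],
    [0,0,0,0,0,0,0.094],
    [0,0,0,0,0,0,0.094],
    [0,0,0,0,0,0,0.094],
    [0,0,0,0,0,0,0.094],
  ],
)

```text
clock: 31.35
ee_pos: [0.3464, 0.3387, 0.203]
eef_rot: [[0.119, 0.0, 0.993], [-0.993, -0.0, 0.119], [0.0, -1.0, 0.0]]
force: [-0.0, 0.5, 0.1]
width: 1.0
```

```bash
python3 -c "
from h import *
d=grab('wrist','w8');p,R,s=cur();print(p,s['force'],s['width']*94)
cv2.imwrite('pics/w8b.png',cv2.resize(cv2.imread('pics/w8.png'),(784,588),interpolation=cv2.INTER_CUBIC))
"
```

```text
[ 0.3463  0.3388  0.203  -1.4516] [ 0.6491  0.6391 -0.6576] 94.15240576010753
```

View pics/w8b.png

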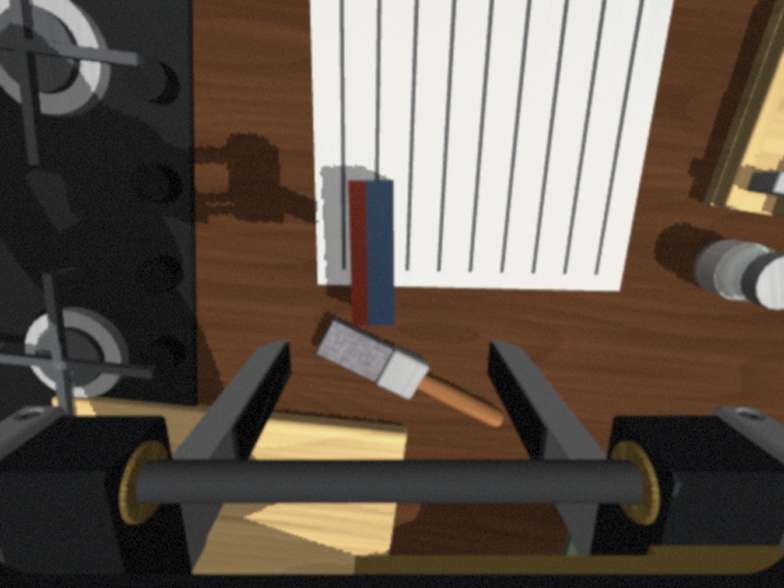

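```bash
python3 -c "
from h import *
d=load('w8')
Q=np.array([onz(d,(x/1.4-2.6,y/1.4),.05) for x,y in ((348,181),(393,181),(394,325),(353,325))]);m=Q.mean(0);y=np.degrees(np.arctan2(*(Q[0]+Q[1]-Q[2]-Q[3])[[1,0]]));print(Q[:,:2].tolist(),m,y)
plan((m[0],m[1],.11,-90+y),(m[0],m[1],.0235,-90+y))
"
```

```text
[[0.421154014709293, 0.38122027295262373], [0.4252779797882236, 0.34655199538231957], [0.307588721024146, 0.33163985927496237], [0.30344481313132277, 0.36651547570552395]] [0.3644 0.3565 0.05  ] 7.171055534228781
1 / 1 [-0.0154, 0.093, 0.0201, 0.0, -0.006, 0.0]
1 / 1 [0.0, 0.0865, 0.0, 0.0, -0.0, 0.0]
```

Both views agree that C sits at (.364,.357) with yaw about 7°. The knock moved it, and the centre in top0 was (.43,.33).

Emit:
step_arm(
  moves=[
    [-0.008,0.02,0.01,0,0,0,0.094],
    [-0.0154,0.05,0.02,0,-0.006,0,0.094],
    [-0.0154,0.08,0.02,0,-0.006,0,0.094],
    [-0.0154,0.093,0.02,0,-0.006,0,0.094],
    [-0.0154,0.093,0.02,0,-0.006,0,0.094],
  ],
)

```text
clock: 31.9
ee_pos: [0.3621, 0.3558, 0.1077]
eef_rot: [[0.126, -0.005, 0.992], [-0.992, -0.003, 0.126], [0.003, -1.0, -0.005]]
force: [0.0, -0.0, -0.2]
width: 0.997
```

Emit:
step_arm(
  moves=[
    [0,0.03,0,0,0,0,0.08],
    [0,0.06,0,0,0,0,0.06],
    [0,0.08,0,0,0,0,0.06],
    [0,0.0865,0,0,0,0,0.05],
    [0,0.0865,0,0,0,0,0.05],
  ],
)

```text
clock: 32.4
ee_pos: [0.3639, 0.3575, 0.024]
eef_rot: [[0.127, 0.0, 0.992], [-0.992, 0.0, 0.127], [-0.0, -1.0, 0.0]]
force: [-0.1, 0.3, 0.2]
width: 0.609
```

Emit:
step_arm(
  moves=[
    [0,0,0,0,0,0,0.03],
    [0,0,0,0,0,0,0.03],
    [0,0,0,0,0,0,0.03],
    [0,0,0,0,0,0,0.03],
    [0,0,0,0,0,0,0.03],
  ],
)

```text
clock: 32.9
ee_pos: [0.3649, 0.3573, 0.0251]
eef_rot: [[0.127, 0.003, 0.992], [-0.992, -0.0, 0.127], [0.001, -1.0, 0.003]]
force: [0.6, -4.7, 5.9]
width: 0.379
```

```bash
python3 -c "
from h import *
p,R,s=cur();print(p,s['force'],s['torque'],s['width']*94)
plan((*p[:2],.125,np.degrees(p[3])),(.574,.025,.125,-92.9))
"
```

```text
[ 0.3649  0.3573  0.0251 -1.4431] [ 0.6463 -4.6549  5.8615] [-0.8159  0.0133 -0.0054] 35.651286870216026
1 / 1 [0.0, -0.0999, 0.0, 0.0, -0.0, 0.0]
1 / 2 [0.1781, -0.0, 0.0825, 0.0, 0.0892, 0.0]
2 / 2 [0.17, -0.0, 0.0981, 0.0, 0.0892, 0.0]
```

Emit:
step_arm(
  moves=[
    [0,-0.03,0,0,0,0,0.03],
    [0,-0.06,0,0,0,0,0.03],
    [0,-0.09,0,0,0,0,0.03],
    [0,-0.1,0,0,0,0,0.03],
    [0,-0.1,0,0,0,0,0.03],
  ],
)

```text
clock: 33.4
ee_pos: [0.3642, 0.3582, 0.1245]
eef_rot: [[0.127, 0.002, 0.992], [-0.992, 0.002, 0.127], [-0.002, -1.0, 0.003]]
force: [0.8, 0.4, -5.2]
width: 0.378
```

Emit:
step_arm(
  moves=[
    [0.036,0,0.016,0,0.02,0,0.03],
    [0.071,0,0.033,0,0.04,0,0.03],
    [0.107,0,0.049,0,0.06,0,0.03],
    [0.142,0,0.066,0,0.089,0,0.03],
    [0.178,0,0.0825,0,0.089,0,0.03],
  ],
)

```text
clock: 33.9
ee_pos: [0.4664, 0.1897, 0.1206]
eef_rot: [[0.038, -0.005, 0.999], [-0.999, -0.001, 0.038], [0.0, -1.0, -0.005]]
force: [0.3, -0.6, -5.2]
width: 0.378
```

Emit:
step_arm(
  moves=[
    [0.034,0,0.02,0,0.02,0,0.03],
    [0.068,0,0.039,0,0.04,0,0.03],
    [0.102,0,0.059,0,0.06,0,0.03],
    [0.136,0,0.078,0,0.089,0,0.03],
    [0.17,0,0.098,0,0.089,0,0.03],
  ],
)

```text
clock: 34.4
ee_pos: [0.5707, 0.0241, 0.1201]
eef_rot: [[-0.052, -0.006, 0.999], [-0.999, 0.001, -0.052], [-0.001, -1.0, -0.006]]
force: [-0.0, -0.5, -5.4]
width: 0.383
```

Emit:
step_arm(
  moves=[
    [0,0.03,0,0,0,0,0.03],
    [0,0.062,0,0,0,0,0.03],
    [0,0.062,0,0,0,0,0.03],
    [0,0.062,0,0,0,0,0.03],
    [0,0.062,0,0,0,0,0.03],
  ],
)

```text
clock: 34.9
ee_pos: [0.5732, 0.0254, 0.0622]
eef_rot: [[-0.05, 0.002, 0.999], [-0.999, -0.0, -0.05], [0.0, -1.0, 0.002]]
force: [0.3, -0.5, -5.4]
width: 0.382
```

Emit:
step_arm(
  moves=[
    [0,0,0,0,0,0,0.03],
    [0,0,0,0,0,0,0.03],
    [0,0,0,0,0,0,0.03],
    [0,0,0,0,0,0,0.03],
    [0,0,0,0,0,0,0.03],
  ],
)

```text
clock: 35.4
ee_pos: [0.5725, 0.0252, 0.0618]
eef_rot: [[-0.051, 0.0, 0.999], [-0.999, -0.0, -0.051], [0.0, -1.0, 0.0]]
force: [-0.2, -0.4, -6.2]
width: 0.382
```

```bash
python3 -c "
from h import *
p,R,s=cur();print(p,s['force'],s['torque'],s['width']*94)
plan((.574,.025,.045,-92.9))
d=grab('wrist','w9')
xh=np.array([.9987,-.0508,0]);yh=np.array([.0508,.9987,0]); o=np.array([.556,-.0382,0])
for oy in(.0205,.0435,.0845): print(oy,[np.round(proj(d,o+xh*k+yh*oy+[0,0,.026])+[2.6,0],1) for k in(.07,.085)])
im=cv2.imread('pics/w9.png')[80:300,130:430]; cv2.imwrite('pics/w9c.png',cv2.resize(im,None,fx=2.6,fy=2.6,interpolation=cv2.INTER_CUBIC))
"
```

```text
[ 0.5725  0.0252  0.0618 -1.6214] [-0.162  -0.3784 -6.2074] [-0.0578  0.1175  0.003 ] 35.878165255541575
1 / 1 [0.0001, 0.0168, 0.0015, 0.0, -0.0, 0.0]
0.0205 [array([339.1, 162.8]), array([340.2, 141.5])]
0.0435 [array([307.3, 162.8]), array([307.8, 141.5])]
0.0845 [array([250.6, 162.9]), array([250. , 141.5])]
```

View pics/w9c.png

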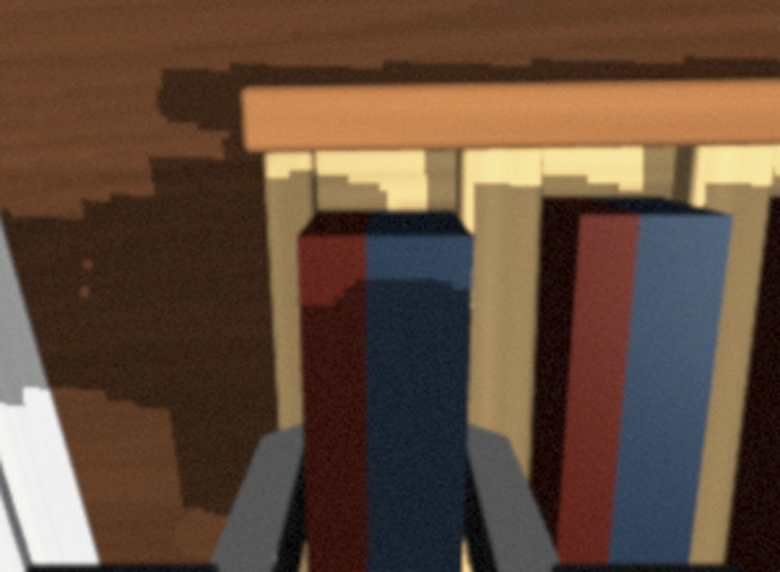

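Emit:
step_arm(
  moves=[
    [0.0005,0.001,0.0015,0,0,0,0.03],
    [0.0005,0.005,0.0015,0,0,0,0.03],
    [0.0005,0.01,0.0015,0,0,0,0.03],
    [0.0005,0.014,0.0015,0,0,0,0.03],
    [0.0005,0.017,0.0015,0,0,0,0.03],
  ],
)

```text
clock: 35.95
ee_pos: [0.5733, 0.0247, 0.0436]
eef_rot: [[-0.051, -0.001, 0.999], [-0.999, 0.0, -0.051], [-0.0, -1.0, -0.001]]
force: [-0.0, 0.4, -5.6]
width: 0.383
```

Emit:
step_arm(
  moves=[
    [0,0.003,0,0,0,0,0.03],
    [0,0.005,0,0,0,0,0.03],
    [0,0.007,0,0,0,0,0.03],
    [0,0.008,0,0,0,0,0.03],
    [0,0.008,0,0,0,0,0.03],
  ],
)

```text
clock: 36.45
ee_pos: [0.5738, 0.0247, 0.0364]
eef_rot: [[-0.051, -0.0, 0.999], [-0.999, 0.0, -0.051], [-0.0, -1.0, -0.0]]
force: [-0.5, 0.1, -4.3]
width: 0.382
```

Emit:
step_arm(
  moves=[
    [0,0.001,0,0,0,0,0.03],
    [0,0.0015,0,0,0,0,0.03],
    [0,0.0015,0,0,0,0,0.055],
    [0,0.0015,0,0,0,0,0.055],
    [0,0.0015,0,0,0,0,0.055],
  ],
)

```text
clock: 36.95
ee_pos: [0.575, 0.0245, 0.036]
eef_rot: [[-0.051, 0.002, 0.999], [-0.999, -0.0, -0.051], [0.0, -1.0, 0.002]]
force: [0.5, 0.2, 0.6]
width: 0.576
```

Emit:
step_arm(
  moves=[
    [0,-0.003,0,0,0,0,0.055],
    [0,-0.03,0,0,0,0,0.055],
    [0,-0.08,0,0,0,0,0.094],
    [0,-0.13,0,0,0,0,0.094],
    [0,-0.168,0,0,0,0,0.094],
  ],
)

```text
clock: 37.45
ee_pos: [0.5751, 0.0245, 0.207]
eef_rot: [[-0.051, 0.004, 0.999], [-0.999, -0.0, -0.051], [0.0, -1.0, 0.004]]
force: [0.9, 0.5, -1.0]
width: 0.803
```

```bash
python3 -c "
from h import *
p,R,s=cur();print(p,s['force'],s['width']*94)
plan((.60,-.20,.205,-92.9),p=np.array([.5738,.0247,.204,-1.621]))
"
```

```text
[ 0.5751  0.0245  0.207  -1.6215] [ 0.92    0.4953 -1.0252] 75.44793595569223
1 / 1 [0.2231, -0.001, 0.0374, 0.0, 0.0004, 0.0]
```

Emit:
step_arm(
  moves=[
    [0.046,0,0.003,0,0,0,0.094],
    [0.093,0,0.006,0,0,0,0.094],
    [0.14,0,0.01,0,0,0,0.094],
    [0.185,0,0.012,0,0,0,0.094],
    [0.225,0,0.012,0,0,0,0.094],
  ],
)

```text
clock: 37.95
ee_pos: [0.5745, -0.203, 0.2037]
eef_rot: [[-0.051, 0.001, 0.999], [-0.999, -0.001, -0.051], [0.001, -1.0, 0.001]]
force: [0.5, -0.7, -0.6]
width: 1.002
```

Emit:
step_arm(
  moves=[
    [0,0,0,0,0,0,0.094],
    [0,0,0,0,0,0,0.094],
    [0,0,0,0,0,0,0.094],
    [0,0,0,0,0,0,0.094],
    [0,0,0,0,0,0,0.094],
  ],
)

```text
clock: 38.45
ee_pos: [0.5747, -0.1993, 0.2031]
eef_rot: [[-0.049, 0.0, 0.999], [-0.999, 0.0, -0.049], [-0.0, -1.0, 0.0]]
force: [1.0, -1.0, -0.1]
width: 1.001
```

```bash
python3 -c "
from h import *
d=grab('wrist','w10');p,R,s=cur();print(p)
cv2.imwrite('pics/w10b.png',cv2.resize(cv2.imread('pics/w10.png'),(784,588),interpolation=cv2.INTER_CUBIC))
u=proj(d,(.6115,-.2829,.098))+[2.6,0];print(u)
x0,y0=int(u[0])-30,int(u[1])-30
f=d['frame'][y0:y0+60,x0:x0+60].max(2)
n,l,st,c=cv2.connectedComponentsWithStats((f<60).astype(np.uint8))
for i in range(1,n):
    if st[i,4]>30: print(st[i]+[x0,y0,0,0,0],c[i]+[x0,y0],onz(d,c[i]+[x0-2.6,y0],.098))
"
```

```text
[ 0.5747 -0.1994  0.2031 -1.6196]
[363.6857 171.0811]
[354 159  23  23 316] [363.6867 169.1487] [ 0.6134 -0.2828  0.098 ]
```

View pics/w10b.png

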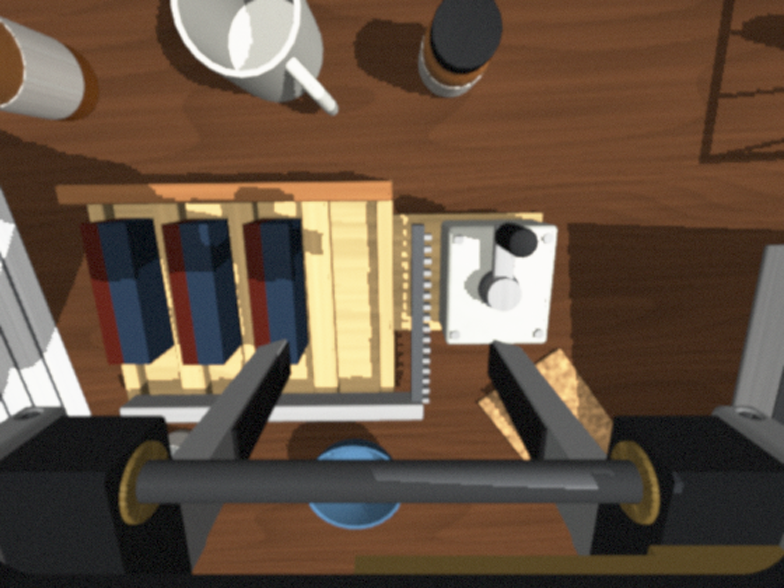

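All three wet stones stand in slots 1–3 from the left, and the bar is clear of them. The knob is at (.6125,-.283). Next I grip it and wind clockwise.

```bash
python3 -c "
from h import *
q=plan((.6122,-.283,.203,-92.9),(.6122,-.283,.085,-92.9))
d=load('w10');print(onz(d,(500/1.4-2.6,288/1.4),.085))
crank(np.array([.567,-.288]),[.6122,-.283],-20,5)
"
```

```text
1 / 1 [0.0816, 0.0001, 0.0416, 0.0, 0.0018, 0.0]
1 / 1 [-0.0, 0.118, 0.0, 0.0, -0.0, 0.0]
[ 0.5735 -0.2808  0.085 ]
[0.0156, 0.0, -0.0002] [0.0302, 0.0, -0.0058] [0.042, 0.0, -0.016] [0.0496, 0.0, -0.0297] [0.0521, 0.0, -0.0451] 
[-0.003, 0.0, -0.0153] [-0.011, 0.0, -0.0288] [-0.0231, 0.0, -0.0386] [-0.0379, 0.0, -0.0437] [-0.0535, 0.0, -0.0435] 
[-0.0146, 0.0, 0.0056] [-0.0264, 0.0, 0.0158] [-0.034, 0.0, 0.0295] [-0.0365, 0.0, 0.0449] [-0.0335, 0.0, 0.0602] 
[0.008, 0.0, 0.0134] [0.0201, 0.0, 0.0233] [0.0349, 0.0, 0.0284] [0.0505, 0.0, 0.0281] [0.0651, 0.0, 0.0226] 
[0.0118, 0.0, -0.0102] [0.0194, 0.0, -0.0239] [0.0219, 0.0, -0.0393] [0.0189, 0.0, -0.0547] [0.0109, 0.0, -0.0681]
```

Emit:
step_arm(
  moves=[
    [0.041,0,0.021,0,0,0,0.094],
    [0.0816,0,0.0416,0,0.002,0,0.094],
    [0.0816,0,0.0416,0,0.002,0,0.094],
    [0.0816,0,0.0416,0,0.002,0,0.094],
    [0.0816,0,0.0416,0,0.002,0,0.094],
  ],
)

```text
clock: 39.0
ee_pos: [0.6117, -0.283, 0.2028]
eef_rot: [[-0.052, -0.001, 0.999], [-0.999, 0.001, -0.052], [-0.001, -1.0, -0.001]]
force: [0.1, -0.4, -0.8]
width: 1.0
```

Emit:
step_arm(
  moves=[
    [0,0.04,0,0,0,0,0.094],
    [0,0.08,0,0,0,0,0.08],
    [0,0.11,0,0,0,0,0.06],
    [0,0.118,0,0,0,0,0.05],
    [0,0.118,0,0,0,0,0.04],
  ],
  force=20,
)

```text
clock: 39.5
ee_pos: [0.6109, -0.2826, 0.0839]
eef_rot: [[-0.051, -0.002, 0.999], [-0.999, 0.002, -0.051], [-0.002, -1.0, -0.003]]
force: [0.3, -0.1, 0.6]
width: 0.695
```

Emit:
step_arm(
  moves=[
    [0,0,0,0,0,0,0.01],
    [0,0,0,0,0,0,0.01],
    [0,0,0,0,0,0,0.01],
    [0,0,0,0,0,0,0.01],
    [0,0,0,0,0,0,0.01],
  ],
)

```text
clock: 40.0
ee_pos: [0.6122, -0.2852, 0.0858]
eef_rot: [[-0.053, 0.001, 0.999], [-0.999, -0.002, -0.053], [0.002, -1.0, 0.001]]
force: [-0.6, -7.0, 2.1]
width: 0.268
```

Emit:
step_arm(
  moves=[
    [0,0,0,0,0,0,0.01],
    [0,0,0,0,0,0,0.01],
    [0,0,0,0,0,0,0.01],
  ],
)

```text
clock: 40.3
ee_pos: [0.6122, -0.2876, 0.0859]
eef_rot: [[-0.053, 0.002, 0.999], [-0.999, -0.006, -0.053], [0.005, -1.0, 0.002]]
force: [-0.0, -5.5, -0.4]
width: 0.209
```

```bash
cat >> h.py <<'E'
def crank2(axis,th0,steps,n,off=(0,0)):
    "as crank, from angle th0 deg; off = commanded pose minus true knob point, taken out in the first call"
    a=cur()[0][3]; B=np.array([[np.cos(a),np.sin(a)],[-np.sin(a),np.cos(a)]]); e=lambda t:.045*np.array([np.cos(np.radians(t)),np.sin(np.radians(t))])
    for k in range(n):
        r=[np.round(B@(e(th0+steps*i)-e(th0)-(np.array(off) if k==0 else 0)),4) for i in range(1,6)]
        print([[float(v[0]),0,float(v[1])] for v in r]); th0+=5*steps
E
python3 -c "
from h import *
crank2(0,0,-20,5,off=(0,.0045))"
```

```text
[[0.02, 0, -0.0016], [0.0339, 0, -0.0087], [0.0446, 0, -0.0201], [0.0507, 0, -0.0345], [0.0516, 0, -0.0501]]
[[-0.0046, 0, -0.015], [-0.0139, 0, -0.0274], [-0.027, 0, -0.036], [-0.0423, 0, -0.0395], [-0.0578, 0, -0.0376]]
[[-0.0139, 0, 0.0071], [-0.0246, 0, 0.0185], [-0.0307, 0, 0.0329], [-0.0316, 0, 0.0485], [-0.027, 0, 0.0634]]
[[0.0094, 0, 0.0125], [0.0225, 0, 0.021], [0.0377, 0, 0.0245], [0.0532, 0, 0.0227], [0.0672, 0, 0.0156]]
[[0.0107, 0, -0.0114], [0.0168, 0, -0.0258], [0.0176, 0, -0.0414], [0.0131, 0, -0.0564], [0.0037, 0, -0.0688]]
```

Emit:
step_arm(
  moves=[
    [0.02,0,-0.0016,0,0,0,0.01],
    [0.034,0,-0.0087,0,0,0,0.01],
    [0.0446,0,-0.02,0,0,0,0.01],
    [0.0507,0,-0.0345,0,0,0,0.01],
    [0.0516,0,-0.05,0,0,0,0.01],
  ],
)

```text
clock: 40.8
ee_pos: [0.5606, -0.3319, 0.0857]
eef_rot: [[-0.054, 0.004, 0.999], [-0.999, 0.005, -0.054], [-0.005, -1.0, 0.004]]
force: [4.8, 8.9, 3.5]
width: 0.209
```

Emit:
step_arm(
  moves=[
    [-0.0046,0,-0.015,0,0,0,0.01],
    [-0.014,0,-0.0274,0,0,0,0.01],
    [-0.027,0,-0.036,0,0,0,0.01],
    [-0.0423,0,-0.0395,0,0,0,0.01],
    [-0.0578,0,-0.0376,0,0,0,0.01],
  ],
)

```text
clock: 41.3
ee_pos: [0.5237, -0.2752, 0.0858]
eef_rot: [[-0.054, -0.001, 0.999], [-0.999, -0.003, -0.054], [0.003, -1.0, -0.001]]
force: [-0.9, -5.1, 3.3]
width: 0.206
```

Emit:
step_arm(
  moves=[
    [-0.0139,0,0.007,0,0,0,0.01],
    [-0.0246,0,0.0185,0,0,0,0.01],
    [-0.0307,0,0.033,0,0,0,0.01],
    [-0.0316,0,0.0485,0,0,0,0.01],
    [-0.027,0,0.0634,0,0,0,0.01],
  ],
)

```text
clock: 41.8
ee_pos: [0.589, -0.2476, 0.0857]
eef_rot: [[-0.051, -0.003, 0.999], [-0.999, 0.003, -0.051], [-0.003, -1.0, -0.004]]
force: [-4.8, 0.6, 7.5]
width: 0.207
```

Emit:
step_arm(
  moves=[
    [0.0094,0,0.0125,0,0,0,0.01],
    [0.0225,0,0.021,0,0,0,0.01],
    [0.0377,0,0.0245,0,0,0,0.01],
    [0.0532,0,0.0227,0,0,0,0.01],
    [0.0672,0,0.0156,0,0,0,0.01],
  ],
)

```text
clock: 42.3
ee_pos: [0.6025, -0.3153, 0.0856]
eef_rot: [[-0.052, 0.0, 0.999], [-0.999, 0.005, -0.052], [-0.005, -1.0, -0.0]]
force: [-1.4, 6.8, 7.5]
width: 0.209
```

```bash
python3 -c "
from h import *
p,R,s=cur();print(p,s['force'],s['width']*94, np.degrees(np.arctan2(p[1]+.288,p[0]-.567)))
crank2(0,-400,-10,2)"
```

```text
[ 0.6025 -0.3153  0.0856 -1.6225] [-1.3982  6.7541  7.4647] 19.609267603105327 -37.595009972481286
[[0.0058, 0, -0.0053], [0.0107, 0, -0.0114], [0.0143, 0, -0.0184], [0.0167, 0, -0.0258], [0.0178, 0, -0.0336]]
[[-0.0003, 0, -0.0078], [-0.0019, 0, -0.0155], [-0.0049, 0, -0.0228], [-0.009, 0, -0.0294], [-0.0143, 0, -0.0353]]
```

Emit:
step_arm(
  moves=[
    [0.0058,0,-0.0053,0,0,0,0.01],
    [0.0107,0,-0.0114,0,0,0,0.01],
    [0.0143,0,-0.0184,0,0,0,0.01],
    [0.0167,0,-0.0258,0,0,0,0.01],
    [0.0178,0,-0.0336,0,0,0,0.01],
  ],
)

```text
clock: 42.8
ee_pos: [0.5694, -0.3321, 0.0858]
eef_rot: [[-0.052, 0.005, 0.999], [-0.999, 0.002, -0.052], [-0.002, -1.0, 0.004]]
force: [4.6, 3.4, 2.3]
width: 0.209
```

Emit:
step_arm(
  moves=[
    [-0.0003,0,-0.0078,0,0,0,0.01],
    [-0.0019,0,-0.0155,0,0,0,0.01],
    [-0.0049,0,-0.0228,0,0,0,0.01],
    [-0.009,0,-0.0294,0,0,0,0.01],
    [-0.0143,0,-0.0353,0,0,0,0.01],
  ],
)

```text
clock: 43.3
ee_pos: [0.5344, -0.3181, 0.0858]
eef_rot: [[-0.053, 0.004, 0.999], [-0.999, -0.002, -0.053], [0.002, -1.0, 0.004]]
force: [4.6, -2.2, 1.4]
width: 0.211
```

```bash
python3 -c "
from h import *
p,R,s=cur();print(p,s['force'],s['torque'],s['width']*94, np.degrees(np.arctan2(p[1]+.288,p[0]-.567)))
crank2(0,-500,-5,2)
t=grab('top','t9')"
```

```text
[ 0.5344 -0.3181  0.0858 -1.6236] [ 4.6014 -2.1836  1.3592] [-0.3459 -0.7356 -0.0241] 19.794930126014695 -137.27932724899009
[[-0.003, 0, -0.0026], [-0.0062, 0, -0.0048], [-0.0096, 0, -0.0068], [-0.0131, 0, -0.0085], [-0.0168, 0, -0.0099]]
[[-0.0038, 0, -0.0011], [-0.0076, 0, -0.0018], [-0.0115, 0, -0.0021], [-0.0155, 0, -0.0022], [-0.0194, 0, -0.0019]]
```

Emit:
step_arm(
  moves=[
    [-0.003,0,-0.0026,0,0,0,0.01],
    [-0.0062,0,-0.0048,0,0,0,0.01],
  ],
)

```text
clock: 43.55
ee_pos: [0.5294, -0.3118, 0.0858]
eef_rot: [[-0.053, 0.003, 0.999], [-0.999, -0.002, -0.053], [0.002, -1.0, 0.003]]
force: [4.7, -2.9, 1.9]
width: 0.21
```

Emit:
step_arm(
  moves=[
    [-0.0034,0,-0.002,0,0,0,0.01],
    [-0.007,0,-0.0037,0,0,0,0.01],
  ],
)

```text
clock: 43.75
ee_pos: [0.5257, -0.3049, 0.0858]
eef_rot: [[-0.053, 0.002, 0.999], [-0.999, -0.002, -0.053], [0.002, -1.0, 0.002]]
force: [3.8, -3.2, 2.2]
width: 0.21
```

```bash
python3 -c "
from h import *
p,R,s=cur();print(p,s['force'],s['torque'],s['width']*94, np.degrees(np.arctan2(p[1]+.288,p[0]-.567)))
t=grab('top','t9');w=grab('wrist','w11')
"
```

```text
[ 0.5257 -0.3049  0.0858 -1.6235] [ 3.7609 -3.2007  2.2163] [-0.5767 -0.6507  0.0327] 19.764259374053378 -157.7427611750669
```

```bash
python3 -c "
from h import *
crank2(0,-520,-5,2)"
```

```text
[[-0.0037, 0, -0.0014], [-0.0075, 0, -0.0024], [-0.0113, 0, -0.0031], [-0.0152, 0, -0.0035], [-0.0192, 0, -0.0036]]
[[-0.0039, 0, 0.0003], [-0.0078, 0, 0.001], [-0.0116, 0, 0.0019], [-0.0153, 0, 0.0032], [-0.0189, 0, 0.0049]]
```

Emit:
step_arm(
  moves=[
    [-0.0037,0,-0.0014,0,0,0,0.01],
    [-0.0075,0,-0.0024,0,0,0,0.01],
  ],
)

```text
clock: 44.05
ee_pos: [0.5233, -0.2975, 0.0857]
eef_rot: [[-0.053, 0.001, 0.999], [-0.999, -0.002, -0.053], [0.002, -1.0, 0.001]]
force: [3.1, -3.5, 4.3]
width: 0.208
```

Emit:
step_arm(
  moves=[
    [-0.0038,0,-0.0007,0,0,0,0.01],
    [-0.0077,0,-0.0011,0,0,0,0.01],
  ],
)

```text
clock: 44.25
ee_pos: [0.5221, -0.2895, 0.0857]
eef_rot: [[-0.053, 0.0, 0.999], [-0.999, -0.002, -0.053], [0.002, -1.0, 0.0]]
force: [2.0, -4.2, 6.1]
width: 0.206
```

```bash
python3 -c "
from h import *
p,R,s=cur();print(p,s['force'],s['torque'],s['width']*94, np.degrees(np.arctan2(p[1]+.288,p[0]-.567)))
t=grab('top','t10');w=grab('wrist','w12')
"
```

```text
[ 0.5221 -0.2895  0.0857 -1.6236] [ 2.0075 -4.2209  6.0871] [-0.8146 -0.3505  0.0284] 19.327013108892412 -178.07064525507627
```

```bash
python3 -c "
from h import *
for n in('top0','t1','t9','t10'):
    g=cv2.cvtColor(load(n)['frame'],cv2.COLOR_RGB2HSV)
    print(n)
    for c in(268,275,290,310,328): print(c,[int(g[r-0,c-1:c+2,1].mean()) for r in range(205,240)])
"
```

```text
top0
268 [96, 95, 96, 95, 93, 95, 96, 97, 104, 105, 101, 100, 104, 102, 101, 91, 51, 4, 14, 16, 15, 15, 15, 13, 94, 105, 100, 97, 98, 97, 95, 93, 96, 98, 101]
275 [103, 102, 104, 103, 100, 101, 100, 105, 105, 105, 106, 105, 104, 108, 108, 80, 23, 10, 14, 12, 16, 15, 14, 8, 84, 105, 104, 104, 105, 99, 100, 101, 103, 104, 106]
290 [76, 76, 77, 77, 78, 77, 77, 76, 79, 78, 77, 77, 78, 86, 90, 52, 3, 12, 15, 16, 15, 17, 12, 27, 92, 99, 99, 98, 96, 94, 96, 96, 95, 93, 96]
310 [89, 89, 90, 88, 90, 90, 90, 87, 90, 91, 89, 90, 88, 91, 89, 71, 30, 8, 16, 14, 14, 16, 4, 65, 95, 93, 90, 89, 91, 90, 90, 89, 91, 90, 89]
328 [109, 104, 108, 106, 104, 106, 107, 106, 105, 106, 107, 110, 106, 103, 84, 31, 6, 14, 15, 13, 15, 14, 11, 62, 96, 103, 106, 106, 106, 106, 105, 107, 105, 103, 104]
t1
268 [93, 101, 105, 106, 106, 110, 107, 106, 106, 103, 105, 105, 104, 106, 102, 106, 105, 106, 106, 100, 60, 5, 14, 14, 13, 12, 17, 31, 98, 102, 92, 92, 93, 97, 100]
275 [104, 106, 106, 107, 102, 103, 106, 106, 107, 107, 108, 108, 108, 106, 106, 107, 105, 106, 105, 97, 55, 7, 15, 15, 14, 13, 13, 16, 88, 102, 101, 1
[... 1391 characters left out ...]
5, 86, 105, 109, 107, 105, 106, 108, 104, 105, 105, 107, 104]
275 [71, 76, 77, 67, 76, 83, 93, 93, 103, 100, 96, 96, 93, 56, 20, 15, 15, 15, 14, 15, 14, 12, 58, 97, 106, 105, 106, 108, 107, 103, 103, 106, 103, 107, 108]
290 [161, 167, 166, 175, 175, 172, 164, 165, 174, 175, 167, 164, 157, 83, 9, 18, 15, 13, 14, 14, 17, 10, 75, 97, 107, 106, 104, 106, 107, 105, 107, 107, 103, 101, 99]
310 [107, 108, 106, 106, 104, 108, 104, 103, 108, 106, 105, 106, 108, 94, 44, 4, 16, 17, 14, 15, 15, 47, 89, 94, 90, 89, 90, 88, 87, 89, 86, 87, 90, 89, 91]
328 [64, 68, 64, 64, 78, 67, 73, 72, 72, 70, 69, 65, 61, 26, 12, 13, 15, 14, 14, 14, 14, 14, 82, 105, 103, 106, 106, 107, 107, 105, 109, 105, 108, 104, 105]
```

Emit:
step_arm(
  moves=[
    [-0.0039,0,0.0003,0,0,0,0.01],
    [-0.0039,0,0.0003,0,0,0,0.01],
  ],
)

```text
clock: 44.55
ee_pos: [0.5221, -0.2851, 0.0857]
eef_rot: [[-0.052, -0.001, 0.999], [-0.999, -0.001, -0.052], [0.001, -1.0, -0.001]]
force: [1.0, -3.4, 7.4]
width: 0.207
```

Emit:
step_arm(
  moves=[
    [-0.0038,0,0.0006,0,0,0,0.01],
    [-0.0038,0,0.0006,0,0,0,0.01],
  ],
)

```text
clock: 44.75
ee_pos: [0.5222, -0.2841, 0.0857]
eef_rot: [[-0.052, -0.002, 0.999], [-0.999, -0.006, -0.052], [0.006, -1.0, -0.002]]
force: [-1.6, -9.7, 5.1]
width: 0.205
```

Emit:
step_arm(
  moves=[
    [-0.002,0,0.0004,0,0,0,0.01],
    [-0.003,0,0.0006,0,0,0,0.01],
    [-0.003,0,0.0006,0,0,0,0.01],
  ],
)

```text
clock: 45.05
ee_pos: [0.5223, -0.2838, 0.0858]
eef_rot: [[-0.052, -0.003, 0.999], [-0.999, -0.01, -0.052], [0.01, -1.0, -0.002]]
force: [-2.4, -14.4, 3.1]
width: 0.211
```

```bash
python3 -c "
from h import *
p,R,s=cur();print(p,s['force'],s['width']*94)
"
```

```text
[ 0.5223 -0.2838  0.0858 -1.6232] [ -2.4079 -14.4149   3.0982] 19.800191284827367
```

Emit:
step_arm(
  moves=[
    [0.002,0,0,0,0,0,0.01],
    [0.004,0,0,0,0,0,0.03],
    [0.004,0,0,0,0,0,0.05],
    [0.004,0,0,0,0,0,0.05],
    [0.004,0,0,0,0,0,0.05],
  ],
)

```text
clock: 45.55
ee_pos: [0.5225, -0.2803, 0.0834]
eef_rot: [[-0.052, -0.003, 0.999], [-0.999, 0.003, -0.052], [-0.003, -1.0, -0.003]]
force: [-0.8, 0.3, -0.0]
width: 0.507
```

Emit:
step_arm(
  moves=[
    [0,-0.02,0,0,0,0,0.05],
    [0,-0.06,0,0,0,0,0.05],
    [0,-0.1,0,0,0,0,0.05],
    [0,-0.14,0,0,0,0,0.05],
    [0,-0.14,0,0,0,0,0.05],
  ],
)

```text
clock: 46.05
ee_pos: [0.5272, -0.2836, 0.2321]
eef_rot: [[-0.052, 0.01, 0.999], [-0.999, -0.007, -0.052], [0.006, -1.0, 0.01]]
force: [-0.6, -0.2, 0.4]
width: 0.528
```

Emit:
step_arm(
  moves=[
    [-0.04,0,-0.02,0,0,0,0.05],
    [-0.08,0,-0.04,0,0,0,0.05],
    [-0.12,0,-0.06,0,0,0,0.05],
    [-0.16,0,-0.06,0,0,0,0.05],
    [-0.18,0,-0.06,0,0,0,0.05],
  ],
)

```text
clock: 46.55
ee_pos: [0.4715, -0.0956, 0.2235]
eef_rot: [[-0.05, -0.003, 0.999], [-0.999, 0.002, -0.05], [-0.002, -1.0, -0.003]]
force: [0.7, 0.1, 0.3]
width: 0.535
```

Emit:
step_arm(
  moves=[
    [0,0,0,0,0,0,0.05],
    [0,0,0,0,0,0,0.05],
    [0,0,0,0,0,0,0.05],
    [0,0,0,0,0,0,0.05],
  ],
)

```text
clock: 46.95
ee_pos: [0.4733, -0.1001, 0.2245]
eef_rot: [[-0.054, -0.001, 0.999], [-0.999, 0.0, -0.054], [0.0, -1.0, -0.001]]
force: [0.0, -0.5, -0.1]
width: 0.532
```

```bash
python3 -c "
from h import *
p,R,s=cur();print(p,s['force'],s['width']*94)
w=grab('wrist','w13');sc=grab('scene','s13')
W=np.zeros((600,800,3),np.uint8)
a=cv2.resize(cv2.imread('pics/w13.png')[60:330],(520,251),interpolation=cv2.INTER_CUBIC); a=cv2.resize(cv2.imread('pics/w13.png')[60:290],None,fx=1.42,fy=1.42,interpolation=cv2.INTER_CUBIC)
b=cv2.resize(cv2.imread('pics/s13.png')[180:340,90:400],None,fx=1.6,fy=1.6,interpolation=cv2.INTER_CUBIC)
W[:a.shape[0],:a.shape[1]]=a[:,:800]; W[340:340+b.shape[0],:b.shape[1]]=b[:260]
cv2.imwrite('pics/fin.png',W)
"
```

```text
[ 0.4733 -0.1001  0.2245 -1.6249] [ 0.0444 -0.4605 -0.0996] 50.010649526870964
```

View pics/fin.png

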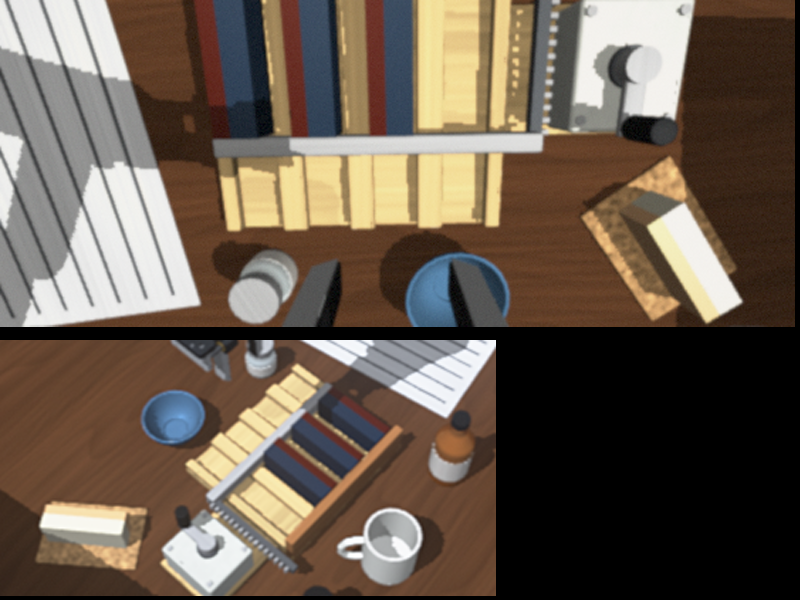

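```bash
python3 -c "
from h import *
ctrl.sign_off(); s=ctrl.read_state(); print(s['clock'])"
```

```text
the job is handed in; nothing more can be done
the job is handed in; nothing more can be done
```

I finished the job and handed it in at about 47 s on the robot clock, well under the 210 s limit; no verdict came back. The clamp bar was wound back to its end stop. The pale dry stone stands on its long edge on the middle of the cork mat, within about 1.5 mm by the tool position. The three wet stones present stand in three slots of their own, leaving the slot nearest the gearbox empty. The bar was then wound up until it stopped hard.

**Final pictures (wrist and scene cameras):**
- All three wet stones stand upright behind the bar, and the dry stone stands on the mat.
- The gripper is clear of everything.
- The soap, mug, salt and bowl look untouched. The last pictures did not show the brush or the pepper jar clearly.

**What disagreed or was not checked directly:**
- **Crank travel:** opening reached its end stop after about 1.4 turns instead of 1.5, pushing with up to about 46 N at the wrist. The bar had therefore started about 4 mm short of fully closed. I closed it by feel until it stopped hard, about 1.5 turns, with about 15 N at the wrist.
- **Knocked stone:** one wet stone was knocked about 7 cm before I reached it. I measured it again from two wrist positions before gripping it.
- **Wrist camera:** it read about 2.6 pixels to one side. I checked this against a gripped stone and corrected for it.
- **Stones against the back stop:** I inferred this from the bar stopping hard at about its closed position; the wall hides the stones' far ends in the last pictures.

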